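# Pack the stereo microscope's loose optics into their accessory tray

### The arm

A 6-joint arm with a two-finger parallel gripper is mounted at the origin on a cart in front of the work surface, level with it; the furniture and walls round the work are solid. World frame = base frame: x ahead of the robot, y to its left, z up, the work surface at z = 0. Lengths are in m, angles in rad, forces in N, time in s.
With the tool pointing down it reaches from about 0.35 to 0.975 m from the base axis. Payload 4.9 kg.
Tool frame: the origin (TCP) lies midway between the tips of the shut fingers; the grasp point (between the pads) lies manip.tcp_to_grasp behind it (manip.tcp_to_grasp is the distance from the TCP to the grasp point, in m); z points along the fingers, y is the line along which they close (so a half turn about z gives the same grasp; the last joint's range is limited). The gripper opens to 85 mm and grips with 20 to 120 N. Pads are 22 mm wide; open, the fingers measure 114 mm over their backs; the gripper's body (76 mm by 85 mm) begins 54 mm behind the grasp point. The pads swing forward as they close: fully open they stand 13 mm farther back than shut.
Start: joints at [1.029, 0.053, 1.613, -0, 1.476, -0.119], TCP at [0.256, 0.57, 0.231] pointing down, gripper open.
Joint ranges: [-3.01, 3.01], [-1.01, 2.22], [0.06, 2.58], [-1.02, 4.17], [0.09, 2.62], [-3.14, 3.14]. Speed limits (rad/s): [2.57, 2.57, 3.14, 3.14, 3.14, 3.14].

### API

Orientations are given as a unit quaternion [w, x, y, z].
In Python, from plant import manip, grab_frame, calibration, job_done gives the robot as it stands.
- The arm moves only by the tool send_rows, never from a script. Its argument "rows" is a list of rows, each an object of numbers: "x", "y", "z": the shift along the tool's x, y, z normalised to -1 to 1, where 1 is 15 cm; "wx", "wy", "wz": the turn, a rotation vector about the tool's x, y, z normalised to -1 to 1, where 1 is pi/4 rad; "hand": the opening, from -1 (shut) to 1 (fully open). In form: [{"x": .., "y": .., "z": .., "wx": .., "wy": .., "wz": .., "hand": ..}, ...]. A call has exactly 10 rows; each row shifts and turns the commanded pose from where the row before left it, along the tool's axes as they then stand; what a row does not reach is not made up. A row lasts 1/12 s, in which the tool goes at most 41.7 mm and 7.16 degrees, less where a joint would pass 70% of its speed; a pose out of reach is approached as far as the arm can. A call with a number of a shift or a turn outside -1 to 1 is refused whole. A call with a gripper value outside its range is refused whole. The fingers move at their own pace and stop on an object; the grip force is fixed at half the most. Time passes only in rows, so rows that do not move let the fingers close, or fill a call up. It gives the time, the measured TCP pose, the force, the opening and the grip force at its end, in the units of the state.
- manip.state(): the state, without advancing time (a new reading comes with each control period).
- grab_frame(name): name is "scene" or "top" or "wrist"; returns the picture (420x560x3 uint8, blue, green, red); there is no depth.
- calibration(name): a dict with "camera_matrix" (3x3 intrinsics, pixels), "R" (3x3) and "t" (3): a world point X has camera coordinates R X + t. Camera axes: x right, y down, z forward; pixel columns grow to the right and rows downward; lengths in m; the calibration is good to about 2 mm. A picture is of the moment at which its call begins: read the wrist's pose just before it. calibration takes no time and is no camera call; for the wrist camera it gives the pose at the moment of the call.
- job_done(): hands the job in; it is judged then, once.
The state is a dict: "time": time; "joint_pos": joint angles; "joint_vel": joint speeds; "joint_efforts": joint torques, N m; "tool_pos": TCP position; "tool_rot": TCP orientation; "contact_force": force on the tool from outside, world axes, zero at the start; "ft_torque": the same for the moment, N m; "gripper_width": opening from 0.0 (shut) to 1.0 (fully open); "grasp_force": force on a finger pad.
Only numpy, scipy, OpenCV 4.12 (cv2) and the standard library are available. Lean on these libraries where they do the work, as an engineer would, in place of code of your own. Each camera call takes 0.05 s, during which the arm holds its last target. There are 200 camera calls.

### The job

Pack the microscope's loose optics into the accessory tray: stand the auxiliary lens, the wide eyepiece and the camera adapter upright, each fully down in the nest that was bored for it, and once the auxiliary lens stands in its nest, put its large cover squarely on top of it. The slim eyepiece, the eye loupe and the small cap do not belong to this set: leave them where they are.

Things in the scene. Friction and masses are not known exactly. Their poses are not given: they have to be found in the camera images.
- aux_lens: auxiliary lens: short black barrel standing upright, widest of the tall pieces. 52 mm across from the foot to 10 mm up, tapering to 49 mm at 26 mm up, then stepping in to a 43 mm thread at the top, 34 mm high, 140 g. Origin: centre of its underside, z up. Grasp round the barrel, 10 to 26 mm up. Goes into nest_lens.
- wide_eyepiece: wide stereo eyepiece standing upright on its steel tube: tube 30 mm across and 24 mm long, above it a black knurled head 42 mm across from 24 to 45 mm up, then a rubber eyecup with a large eye lens; 51 mm high, 90 g. Origin: centre of the tube's lower end, z up. Grasp the head. Goes tube down into nest_eyepiece.
- camera_adapter: camera adapter standing upright: bare aluminium barrel 40 mm across and 19 mm long, above it a knurled aluminium grip ring 46 mm across from 19 to 36 mm up, and a narrow dark threaded stub 25 mm across on top; 42 mm high, 110 g. Origin: centre of the barrel's lower end, z up. Grasp the grip ring. Goes barrel down into nest_adapter.
- lens_cover: large cover for the auxiliary lens: shallow round black cap lying mouth down, knurled edge, 59 mm across, 14 mm high, 25 g; inside 54 mm across and 11 mm deep. Origin: centre of the mouth (its lower rim), z up. Grasp across the outside. It slips loosely over the top of the auxiliary lens and rests on the lens's top, its lower rim then 23 mm above the lens's underside.
- nest_lens: nest of the auxiliary lens: fixed white plastic block 74 x 74 mm, 24 mm high, with the largest round dark-floored seat in its middle, 60 mm across (68 mm at the countersunk mouth), 12 mm deep. Origin: centre of the underside, 3 mm above the table; x, y along its sides, z up; seat floor 12 mm above the origin. The three nests stand in a row in one steel tray, 76 mm apart along y, in any order.
- nest_eyepiece: nest of the wide eyepiece: block like nest_lens, with the smallest round seat in its middle, 35 mm across (43 mm at the countersunk mouth), 20 mm deep. Origin and axes as nest_lens; seat floor 4 mm above the origin. The fixed tray measures 84 mm (along x) by 240 mm, its rim 14 mm high, with an 18 mm high bail handle at each end reaching 14 mm out.
- nest_adapter: nest of the camera adapter: block like nest_lens, with the middle-sized round seat in its middle, 46 mm across (54 mm at the countersunk mouth), 16 mm deep. Origin and axes as nest_lens; seat floor 8 mm above the origin.
- slim_eyepiece: slim eyepiece of another microscope, standing upright; does not belong. Steel tube 23 mm across and 26 mm long, black head only 29 mm across; 45 mm high. Origin: centre of the lower end.
- loupe: eye loupe, standing upright; does not belong. Plain black waisted barrel, no steel tube, a pale lens in its top, 36 mm across and 36 mm high. Origin: centre of the underside.
- small_cap: small plain black rubber eyepiece cap; does not belong. 34 mm across, 12 mm high. Origin: centre of the underside.

How it is judged:
On the way, in this order (a step that is already met when the one before it is completed fails the run):
1. the auxiliary lens stands fully down in its nest, still without its cover (horizontal distance between aux_lens and nest_lens below 0.008 m and z of aux_lens in the frame of nest_lens between 0.009 and 0.015 m and angle between aux_lens's own z axis and vertical below 0.08 rad and horizontal distance between lens_cover and aux_lens above 0.03 m), for 0.2 s.
2. the large cover sits on the auxiliary lens in its nest (horizontal distance between aux_lens and nest_lens below 0.008 m and z of aux_lens in the frame of nest_lens between 0.009 and 0.015 m and angle between each of aux_lens, lens_cover's own z axis and vertical below 0.08 rad and horizontal distance between lens_cover and aux_lens below 0.007 m and z of lens_cover in the frame of aux_lens between 0.02 and 0.026 m), for 0.2 s.
At the end, for the whole second after the job is handed in: Aux lens (8 mm), wide eyepiece and camera adapter (7 mm off centre) stand upright (0.08 rad) on their own nests' floors (3 mm); the large cover sits level on the lens (7 mm, 3 mm in height); all released, at rest; slim eyepiece, loupe, small cap upright within 20 mm of their start (all of step 2 and horizontal distance between wide_eyepiece and nest_eyepiece below 0.007 m and z of wide_eyepiece in the frame of nest_eyepiece between 0.001 and 0.007 m and angle between each of wide_eyepiece, camera_adapter's own z axis and vertical below 0.08 rad and horizontal distance between camera_adapter and nest_adapter below 0.007 m and z of camera_adapter in the frame of nest_adapter between 0.005 and 0.011 m and linear speed of each of aux_lens, wide_eyepiece, camera_adapter, lens_cover below 0.02 m/s and distance of each of slim_eyepiece, loupe, small_cap from where it was at the start of the episode below 0.02 m and angle between each of slim_eyepiece, loupe, small_cap's own z axis and vertical below 0.1 rad); the robot touches nothing.
It fails at once if a piece that does not belong (slim eyepiece) is moved by more than 20 mm or tipped (distance of slim_eyepiece from where it was at the start of the episode above 0.02 m or angle between slim_eyepiece's own z axis and vertical above 0.3 rad).
It fails at once if a piece that does not belong (loupe) is moved by more than 20 mm or tipped (distance of loupe from where it was at the start of the episode above 0.02 m or angle between loupe's own z axis and vertical above 0.3 rad).
It fails at once if a piece that does not belong (small cap) is moved by more than 20 mm or tipped (distance of small_cap from where it was at the start of the episode above 0.02 m or angle between small_cap's own z axis and vertical above 0.3 rad).
It also fails if it takes over 96 s, if anything falls off the work surface, if the arm or the gripper's body presses on something with over 40 N, if the wrist force passes 120 N, or if a joint passes its speed limit or range.

## Working session

There is one attempt and no reset: what is moved stays moved. The work goes in short steps, Python scripts to look and compute and a tool call to move; the robot and the scene stay as the last step left them, time stands still between calls to the robot, and variables do not carry over. Pictures are saved under pics/ and viewed, at most 14 in all, crops included, and the job is handed in when it is done.

Besides the shell and the picture viewer there is one more tool, called by a JSON object that holds its "op" and its "data". send_rows: Moves the arm, as the interface text tells. Scaled input: -1 to 1 covers 15 cm each way for a shift and pi/4 rad each way for a turn. Its arguments: {"type":"object","properties":{"rows":{"type":"array","items":{"type":"object","properties":{"x":{"type":"number","minimum":-1,"maximum":1},"y":{"type":"number","minimum":-1,"maximum":1},"z":{"type":"number","minimum":-1,"maximum":1},"wx":{"type":"number","minimum":-1,"maximum":1},"wy":{"type":"number","minimum":-1,"maximum":1},"wz":{"type":"number","minimum":-1,"maximum":1},"hand":{"type":"number"}}}}},"required":["rows"]}

```bash
mkdir -p pics; ls
python3 - <<'E'
from plant import manip, grab_frame, calibration
import cv2, numpy as np
print(manip.state(), manip.tcp_to_grasp)
for n in ("scene","top"):
    cv2.imwrite(f"pics/{n}0.png", cv2.resize(grab_frame(n),None,fx=1.4,fy=1.4,interpolation=cv2.INTER_CUBIC))
    c=calibration(n); print(n,np.round(np.array(c["camera_matrix"]),1).tolist(),np.round(c["R"],3).tolist(),np.round(c["t"],3).tolist())
E
```

```text
pics
{'time': 0.0, 'joint_pos': array([ 1.02900004e+00,  5.33321476e-02,  1.61431580e+00, -4.30897215e-06,
        1.47602641e+00, -1.19000738e-01]), 'joint_vel': array([ 0.00052299,  0.00190189,  0.00118691, -0.00114023, -0.00096507,
       -0.00024629]), 'joint_efforts': array([-1.17653258e-04, -3.93684053e+01, -3.70173526e+01, -2.41246507e-04,
        7.21282893e-03, -3.72272530e-05]), 'tool_pos': array([0.25611356, 0.5694134 , 0.23006534]), 'tool_rot': array([-3.35644007e-04,  2.09826445e-01,  9.77738094e-01, -9.85249582e-04]), 'contact_force': array([-0.40952817, -0.27265657,  0.61032363]), 'ft_torque': array([ 0.01924691, -0.01695367, -0.02010681]), 'grasp_force': 0.0, 'gripper_width': 1.0022357127844557} 0.0187
scene [[509.4, 0.0, 282.9], [0.0, 509.4, 211.3], [0.0, 0.0, 1.0]] [[0.726, -0.687, -0.017], [-0.516, -0.528, -0.674], [0.454, 0.498, -0.739]] [-0.523, 0.196, 0.901]
top [[511.0, 0.0, 276.1], [0.0, 511.0, 203.2], [0.0, 0.0, 1.0]] [[0.025, -0.999, 0.033], [-0.983, -0.03, -0.182], [0.183, -0.028, -0.983]] [-0.213, 0.521, 0.79]
```

View pics/scene0.png

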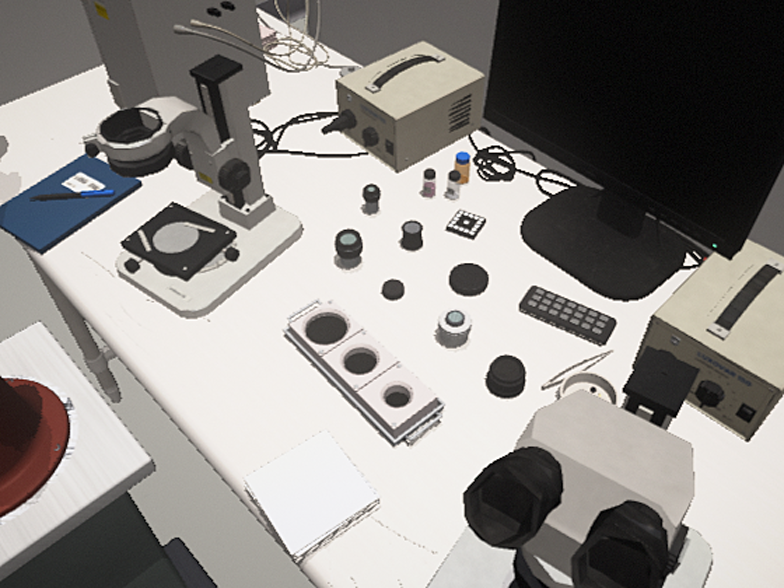

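View pics/top0.png

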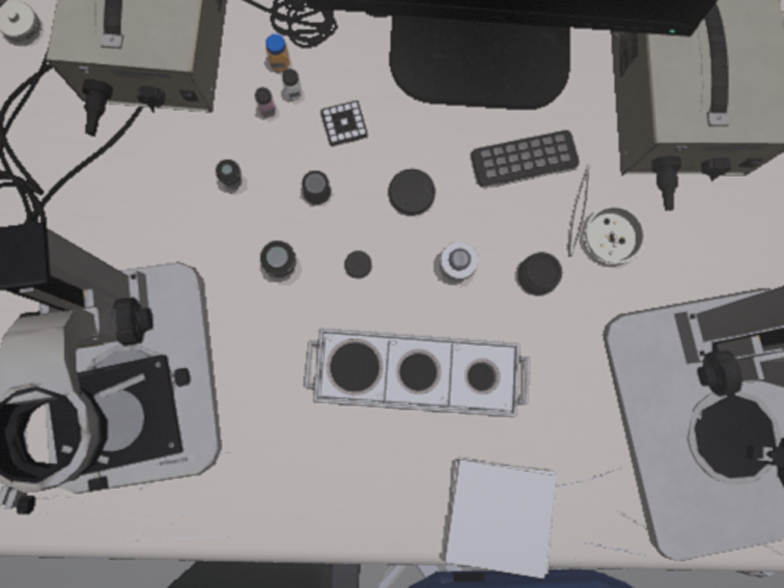

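The top view (1.4x) shows the lens nest at (354,367), adapter nest at (418,372) and eyepiece nest at (482,376). The aux lens is at (540,272), adapter (459,261), wide eyepiece (278,258) and cover (411,191). The loupe (316,186), slim eyepiece (228,172) and small cap (358,264) are the ones to leave. I'll enlarge both views.

Run:
```python
from plant import grab_frame
import cv2
for n,(x0,x1,y0,y1,f) in {"scene":(200,400,130,325,3),"top":(150,420,100,300,2.96)}.items():
    im=grab_frame(n); cv2.imwrite(f"raw_{n}.png",im)
    cv2.imwrite(f"pics/{n}1.png", cv2.resize(im[y0:y1,x0:x1],None,fx=f,fy=f,interpolation=cv2.INTER_CUBIC))
```

```text
(no output)
```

View pics/scene1.png

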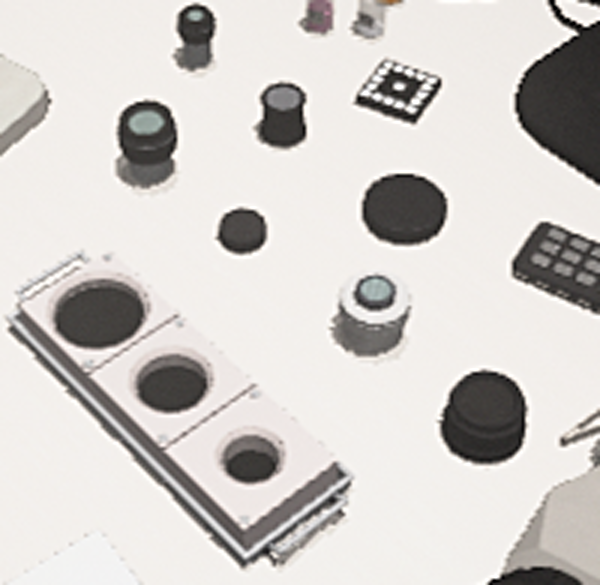

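View pics/top1.png

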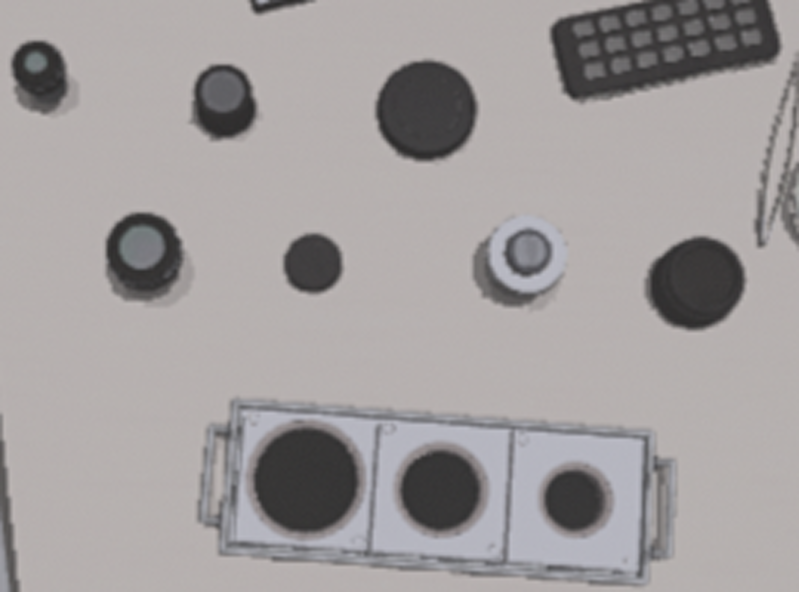

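The crops give clear top-face centres for every piece and the nest mouths, with the largest nest at left in the top view. I'll triangulate those.

```bash
cat > h.py <<'E'
import numpy as np, cv2
from plant import manip, grab_frame, calibration
def ray(c,uv):
    K,R,t=(np.array(c[k]) for k in("camera_matrix","R","t"))
    return -R.T@t, R.T@np.linalg.inv(K)@np.array([*uv,1.])
def atz(c,uv,z):
    o,d=ray(c,uv); return (o+d*(z-o[2])/d[2])
def tri(cs,uvs):
    A=0;b=0;
    for c,uv in zip(cs,uvs):
        o,d=ray(c,uv); d/=np.linalg.norm(d); P=np.eye(3)-np.outer(d,d); A=A+P; b=b+P@o
    return np.linalg.solve(A,b)
E
python3 - <<'E'
from h import *
S,T=calibration("scene"),calibration("top")
pts=dict(aux=((486,401),(704,279),.034),eye=((147,123),(142,247),.051),adp=((375,291),(528,251),.042),cover=((404,205),(427,109),.014),
nl=((101,312),(307,480),.027),na=((173,383),(442,490),.027),ne=((253,456),(577,499),.027),loupe=((284,98),(223,90),.036),slim=((197,19),(37,63),.045),cap=((243,226),(313,262),.012))
for k,(s,t,z) in pts.items():
    s=np.array(s)/3+[200,130]-.33; t=np.array(t)/2.96+[150,100]-.33
    print(k,tri([S,T],[s,t]).round(4),"z known",z,atz(S,s,z)[:2].round(4),atz(T,t,z)[:2].round(4))
q=manip.state()
c=calibration("wrist"); R=np.array(c["R"]);
from scipy.spatial.transform import Rotation as Ro
w,x,y,z=q["tool_rot"];Rt=Ro.from_quat([x,y,z,w]).as_matrix()
print(Rt.round(3), "cam in tool",(Rt.T@(-R.T@c["t"]-q["tool_pos"])).round(4),(R@Rt).round(3), np.array(c["camera_matrix"]).round(0).tolist())
E
```

```text
aux [ 0.5523 -0.3888  0.0303] z known 0.034 [ 0.5496 -0.3902] [ 0.5519 -0.3881]
eye [ 0.5573 -0.0673  0.045 ] z known 0.051 [ 0.5528 -0.0722] [ 0.5565 -0.0684]
adp [ 0.5631 -0.2854  0.039 ] z known 0.042 [ 0.5602 -0.2868] [ 0.5632 -0.2856]
cover [ 0.6551 -0.2281  0.0094] z known 0.014 [ 0.6508 -0.2307] [ 0.6544 -0.2283]
nl [ 0.4315 -0.1641  0.0233] z known 0.027 [ 0.4296 -0.1666] [ 0.4314 -0.1642]
na [ 0.4276 -0.24    0.0224] z known 0.027 [ 0.4249 -0.2425] [ 0.4279 -0.24  ]
ne [ 0.4245 -0.3161  0.0249] z known 0.027 [ 0.4231 -0.317 ] [ 0.4249 -0.316 ]
loupe [ 0.6545 -0.1077  0.0334] z known 0.036 [ 0.6516 -0.1094] [ 0.6545 -0.1083]
slim [ 6.654e-01 -5.000e-04  3.880e-02] z known 0.045 [ 0.6598 -0.0061] [ 0.6638 -0.0021]
cap [ 0.5597 -0.1631  0.0091] z known 0.012 [ 0.5575 -0.165 ] [ 0.5594 -0.1634]
[[-0.912  0.41  -0.001]
 [ 0.41   0.912 -0.001]
 [ 0.    -0.001 -1.   ]] cam in tool [ 0.0748 -0.0008 -0.1428] [[-0.     1.     0.   ]
 [-0.955  0.    -0.297]
 [-0.297 -0.     0.955]] [[300.0, 0.0, 281.0], [0.0, 300.0, 213.0], [0.0, 0.0, 1.0]]
```

The triangulated heights fall 3–6 mm below the stated values and the nest spacing comes out at 76 mm, so these points hold. Before I swing across, I'll check how tall the left microscope stands.

Run:
```python
from h import *
S,T=calibration("scene"),calibration("top")
f=lambda p:np.array(p)/1.4-.2
for n,s,t in (("Lcol top right-front corner",(243,66),(46,222)),("Lring centre",(130,125),(35,435)),("Rblack knob/top",(668,352),(716,372)),("Rring",(588,388),(745,447))):
    print(n,tri([S,T],[f(s),f(t)]).round(3),[ (atz(T,f(t),z)[:2]).round(3).tolist() for z in (.15,.25)])
for n,c in(("S",S),("T",T)): print(n,-np.array(c["R"]).T@c["t"])
```

```text
Lcol top right-front corner [0.53  0.1   0.278] [[0.564, 0.159], [0.537, 0.113]]
Lring centre [0.351 0.093 0.271] [[0.348, 0.146], [0.351, 0.102]]
Rblack knob/top [ 0.463 -0.538  0.262] [[0.428, -0.537], [0.42, -0.487]]
Rring [ 0.388 -0.53   0.277] [[0.353, -0.562], [0.356, -0.509]]
S [ 0.07133173 -0.70493875  0.78853735]
T [ 0.37326352 -0.17507683  0.87794084]
```

{"op": "send_rows", "data": {"rows": [{"z": -0.15, "wz": 0.1515, "hand": 1}, {"z": -0.15, "wz": 0.1515, "hand": 1}, {"z": -0.15, "wz": 0.1515, "hand": 1}, {"z": -0.15, "wz": 0.1515, "hand": 1}, {"z": -0.15, "wz": 0.1515, "hand": 1}, {"z": -0.15, "wz": 0.1515, "hand": 1}, {"z": -0.15, "wz": 0.1515, "hand": 1}, {"z": -0.15, "wz": 0.1515, "hand": 1}, {"z": -0.15, "wz": 0.1515, "hand": 1}, {"z": -0.15, "wz": 0.1515, "hand": 1}]}}

```text
invalid input at $.rows[0]: expected keys x, y, z, wx, wy, wz, hand
```

```bash
cat >> h.py <<'E'
from scipy.spatial.transform import Rotation as Ro
def pose():
    s=manip.state(); w,x,y,z=s["tool_rot"]; return np.array(s["tool_pos"]),Ro.from_quat([x,y,z,w]).as_matrix(),s
def go(x,y,z,yaw=None):
    "shift (units, 1 = 15 cm) to a world TCP target; wz (units) to bring tool y to angle yaw (deg); tilt left"
    p,R,s=pose(); a=np.degrees(np.arctan2(R[1,1],R[0,1])); tot=R.T@(np.array([x,y,z])-p)
    print("t",round(s["time"],2),"p",p.round(4),"yaw",a.round(2),"zaxis",R[:,2].round(4),"F",s["contact_force"].round(1),"g",round(s["gripper_width"],3),round(s["grasp_force"],1))
    print(" units",(tot/.15).round(3),"rows>=",np.ceil(np.linalg.norm(tot)/.0417), "wz",None if yaw is None else round(float(-(yaw-a)/45),3))
E
python3 -c "
from h import *
go(.5,-.12,.42,-2.45)"
```

```text
t 0.2 p [0.2562 0.5696 0.2305] yaw 65.78 zaxis [-7.0e-04 -1.2e-03 -1.0e+00] F [-0.3  0.1 -0.2] g 0.997 0.0
 units [-3.368 -3.528 -1.259] rows>= 19.0 wz 1.516
```

{"op": "send_rows", "data": {"rows": [{"x": 0, "y": 0, "z": -0.15, "wx": 0, "wy": 0, "wz": 0.1515, "hand": 1}, {"x": 0, "y": 0, "z": -0.15, "wx": 0, "wy": 0, "wz": 0.1515, "hand": 1}, {"x": 0, "y": 0, "z": -0.15, "wx": 0, "wy": 0, "wz": 0.1515, "hand": 1}, {"x": 0, "y": 0, "z": -0.15, "wx": 0, "wy": 0, "wz": 0.1515, "hand": 1}, {"x": 0, "y": 0, "z": -0.15, "wx": 0, "wy": 0, "wz": 0.1515, "hand": 1}, {"x": 0, "y": 0, "z": -0.15, "wx": 0, "wy": 0, "wz": 0.1515, "hand": 1}, {"x": 0, "y": 0, "z": -0.15, "wx": 0, "wy": 0, "wz": 0.1515, "hand": 1}, {"x": 0, "y": 0, "z": -0.15, "wx": 0, "wy": 0, "wz": 0.1515, "hand": 1}, {"x": 0, "y": 0, "z": -0.15, "wx": 0, "wy": 0, "wz": 0.1515, "hand": 1}, {"x": 0, "y": 0, "z": -0.15, "wx": 0, "wy": 0, "wz": 0.1515, "hand": 1}]}}

```text
time: 1.03
tool_pos: [0.2563, 0.5698, 0.4571]
tool_rot: [0.0, 0.724, 0.69, -0.0]
contact_force: [-0.9, 0.4, -0.9]
gripper_width: 0.998
grasp_force: 0.0
```

```bash
python3 -c "
from h import *
go(.48,-.12,.42,-2.45)"
```

```text
t 1.03 p [0.2563 0.5698 0.4571] yaw -2.73 zaxis [-2.e-04 -4.e-04 -1.e+00] F [-0.9  0.4 -0.9] g 0.998 0.0
 units [-4.522  1.709  0.249] rows>= 18.0 wz -0.006
```

{"op": "send_rows", "data": {"rows": [{"x": -0.22, "y": 0.09, "z": 0, "wx": 0, "wy": 0, "wz": 0, "hand": 1}, {"x": -0.22, "y": 0.09, "z": 0, "wx": 0, "wy": 0, "wz": 0, "hand": 1}, {"x": -0.22, "y": 0.09, "z": 0, "wx": 0, "wy": 0, "wz": 0, "hand": 1}, {"x": -0.22, "y": 0.09, "z": 0, "wx": 0, "wy": 0, "wz": 0, "hand": 1}, {"x": -0.22, "y": 0.09, "z": 0, "wx": 0, "wy": 0, "wz": 0, "hand": 1}, {"x": -0.22, "y": 0.09, "z": 0, "wx": 0, "wy": 0, "wz": 0, "hand": 1}, {"x": -0.22, "y": 0.09, "z": 0, "wx": 0, "wy": 0, "wz": 0, "hand": 1}, {"x": -0.22, "y": 0.09, "z": 0, "wx": 0, "wy": 0, "wz": 0, "hand": 1}, {"x": -0.22, "y": 0.09, "z": 0, "wx": 0, "wy": 0, "wz": 0, "hand": 1}, {"x": -0.22, "y": 0.09, "z": 0, "wx": 0, "wy": 0, "wz": 0, "hand": 1}]}}

```text
time: 1.87
tool_pos: [0.3775, 0.233, 0.4562]
tool_rot: [0.0, 0.722, 0.692, 0.0]
contact_force: [0.6, 0.2, -0.3]
gripper_width: 0.997
grasp_force: 0.0
```

{"op": "send_rows", "data": {"rows": [{"x": -0.23, "y": 0.08, "z": 0, "wx": 0, "wy": 0, "wz": 0, "hand": 1}, {"x": -0.23, "y": 0.08, "z": 0, "wx": 0, "wy": 0, "wz": 0, "hand": 1}, {"x": -0.23, "y": 0.08, "z": 0, "wx": 0, "wy": 0, "wz": 0, "hand": 1}, {"x": -0.23, "y": 0.08, "z": 0, "wx": 0, "wy": 0, "wz": 0, "hand": 1}, {"x": -0.23, "y": 0.08, "z": 0, "wx": 0, "wy": 0, "wz": 0, "hand": 1}, {"x": -0.23, "y": 0.08, "z": 0, "wx": 0, "wy": 0, "wz": 0, "hand": 1}, {"x": -0.23, "y": 0.08, "z": 0, "wx": 0, "wy": 0, "wz": 0, "hand": 1}, {"x": -0.23, "y": 0.08, "z": 0, "wx": 0, "wy": 0, "wz": 0, "hand": 1}, {"x": -0.23, "y": 0.08, "z": 0.05, "wx": 0, "wy": 0, "wz": 0, "hand": 1}, {"x": -0.23, "y": 0.08, "z": 0.05, "wx": 0, "wy": 0, "wz": 0, "hand": 1}]}}

```text
time: 2.7
tool_pos: [0.4831, -0.1171, 0.4416]
tool_rot: [0.001, 0.722, 0.692, 0.0]
contact_force: [1.2, 0.1, 0.4]
gripper_width: 0.995
grasp_force: 0.0
```

```bash
python3 -c "
from h import *
go(.552,-.34,.2,-2.45)"
```

```text
t 2.7 p [ 0.4831 -0.1171  0.4416] yaw -2.42 zaxis [ 1.4e-03 -4.0e-04 -1.0e+00] F [1.2 0.1 0.4] g 0.995 0.0
 units [-1.465  0.519  1.612] rows>= 9.0 wz 0.001
```

{"op": "send_rows", "data": {"rows": [{"x": -0.09, "y": 0.01, "z": 0.16, "wx": 0, "wy": 0, "wz": 0, "hand": 1}, {"x": -0.09, "y": 0.01, "z": 0.16, "wx": 0, "wy": 0, "wz": 0, "hand": 1}, {"x": -0.09, "y": 0.01, "z": 0.16, "wx": 0, "wy": 0, "wz": 0, "hand": 1}, {"x": -0.09, "y": 0.01, "z": 0.16, "wx": 0, "wy": 0, "wz": 0, "hand": 1}, {"x": -0.09, "y": 0.01, "z": 0.16, "wx": 0, "wy": 0, "wz": 0, "hand": 1}, {"x": -0.09, "y": 0.01, "z": 0.16, "wx": 0, "wy": 0, "wz": 0, "hand": 1}, {"x": -0.09, "y": 0.01, "z": 0.16, "wx": 0, "wy": 0, "wz": 0, "hand": 1}, {"x": -0.09, "y": 0.01, "z": 0.16, "wx": 0, "wy": 0, "wz": 0, "hand": 1}, {"x": -0.09, "y": 0.01, "z": 0.16, "wx": 0, "wy": 0, "wz": 0, "hand": 1}, {"x": 0, "y": 0, "z": 0, "wx": 0, "wy": 0, "wz": 0, "hand": 1}]}}

```text
time: 3.53
tool_pos: [0.4886, -0.2371, 0.2188]
tool_rot: [-0.005, 0.722, 0.691, -0.001]
contact_force: [-0.6, 0.0, -2.0]
gripper_width: 0.999
grasp_force: 0.0
```

Run:
```python
from h import *
import pickle
c=calibration("wrist"); im=grab_frame("wrist"); pickle.dump((c,im),open("w1.pkl","wb"))
cv2.imwrite("pics/w1.png",cv2.resize(im,None,fx=1.42,fy=1.42,interpolation=cv2.INTER_CUBIC))
K,R,t=(np.array(c[k]) for k in("camera_matrix","R","t"))
for n,X in dict(aux=(.552,-.3885,.034),eye=(.5565,-.068,.051),adp=(.563,-.2855,.042),cover=(.6545,-.228,.014),nl=(.4314,-.1642,.027),na=(.428,-.24,.027),ne=(.425,-.316,.027)).items():
    q=K@(R@np.array(X)+t); print(n,(q[:2]/q[2]*1.42).round(1))
go(.552,-.3885,.1,-2.45)
```

```text
aux [479.1 434.8]
eye [496.5   9.4]
adp [496.1 328.5]
cover [603.  246.1]
nl [320.4 177.4]
na [325.4 275.5]
ne [330.3 361.9]
t 3.58 p [ 0.4896 -0.2367  0.2217] yaw -2.49 zaxis [-0.0059  0.0041 -1.    ] F [0.1 0.1 0.2] g 0.999 0.0
 units [-0.996  0.465  0.805] rows>= 5.0 wz -0.001
```

View pics/w1.png

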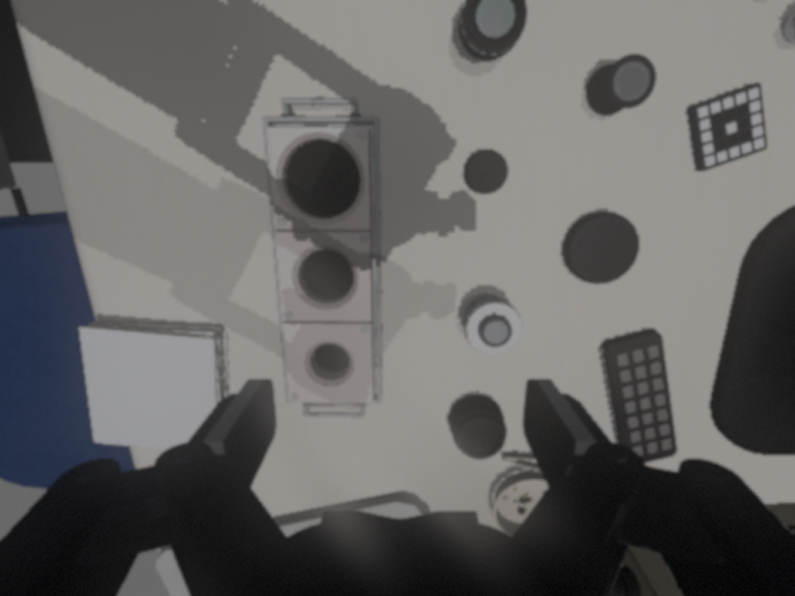

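The wrist view matches the projected estimates within about 3 px for the nests (321,178), (327,276), (330,363), the adapter (495,330), cover (600,246) and lens (479,432). The wide eyepiece is cut by the picture's upper edge. Next I'll go over the lens.

{"op": "send_rows", "data": {"rows": [{"x": -0.124, "y": 0.058, "z": 0.1, "wx": 0, "wy": 0, "wz": 0, "hand": 1}, {"x": -0.124, "y": 0.058, "z": 0.1, "wx": 0, "wy": 0, "wz": 0, "hand": 1}, {"x": -0.124, "y": 0.058, "z": 0.1, "wx": 0, "wy": 0, "wz": 0, "hand": 1}, {"x": -0.124, "y": 0.058, "z": 0.1, "wx": 0, "wy": 0, "wz": 0, "hand": 1}, {"x": -0.124, "y": 0.058, "z": 0.1, "wx": 0, "wy": 0, "wz": 0, "hand": 1}, {"x": -0.124, "y": 0.058, "z": 0.1, "wx": 0, "wy": 0, "wz": 0, "hand": 1}, {"x": -0.124, "y": 0.058, "z": 0.1, "wx": 0, "wy": 0, "wz": 0, "hand": 1}, {"x": -0.124, "y": 0.058, "z": 0.1, "wx": 0, "wy": 0, "wz": 0, "hand": 1}, {"x": 0, "y": 0, "z": 0, "wx": 0, "wy": 0, "wz": 0, "hand": 1}, {"x": 0, "y": 0, "z": 0, "wx": 0, "wy": 0, "wz": 0, "hand": 1}]}}

```text
time: 4.42
tool_pos: [0.5552, -0.3888, 0.1059]
tool_rot: [-0.0, 0.722, 0.692, 0.0]
contact_force: [-1.0, 0.5, 1.0]
gripper_width: 0.999
grasp_force: 0.0
```

Run:
```python
from h import *
import pickle
c=calibration("wrist"); im=grab_frame("wrist"); pickle.dump((c,im),open("w2.pkl","wb"))
cv2.imwrite("pics/w2.png",cv2.resize(im,None,fx=1.42,fy=1.42,interpolation=cv2.INTER_CUBIC))
K,R,t=(np.array(c[k]) for k in("camera_matrix","R","t"))
q=K@(R@np.array((.552,-.3885,.034))+t); print((q[:2]/q[2]*1.42).round(1))
go(.552,-.3885,.01,-2.45)
```

```text
[391.7 316.8]
t 4.47 p [ 0.5555 -0.3885  0.1069] yaw -2.39 zaxis [ 1.2e-03 -5.0e-04 -1.0e+00] F [ 0.3 -0.2  0.3] g 0.997 0.0
 units [-0.    -0.024  0.646] rows>= 3.0 wz 0.001
```

View pics/w2.png

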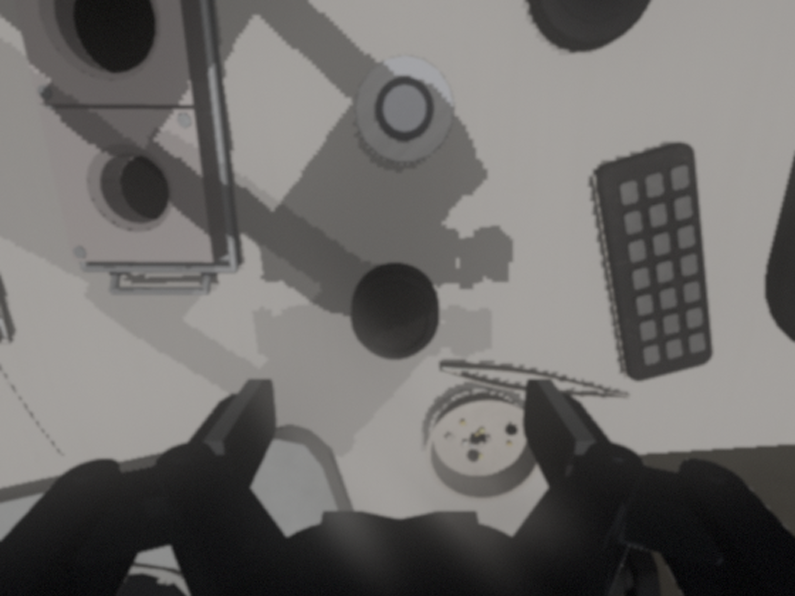

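The lens spans (351–439, 262–360) midway between the fingers. I'll compare that outline with the model's.

Run:
```python
from h import *
import pickle
c,im=pickle.load(open("w2.pkl","rb"))
K,R,t=(np.array(c[k]) for k in("camera_matrix","R","t"))
a=np.linspace(0,2*np.pi,90)
for x,y in ((.552,-.3885),(.5535,-.3885),(.5535,-.3865)):
    P=np.concatenate([np.c_[x+r*np.cos(a),y+r*np.sin(a),0*a+z] for r,z in((.026,0),(.026,.01),(.0245,.026),(.0215,.034))])
    q=(P@R.T+t)@K.T; q=q[:,:2]/q[:,2:]*1.42; print(x,y,q.min(0).round(1),q.max(0).round(1))
g=im[170:275,230:330,0]; print(cv2.boundingRect((g<55).astype(np.uint8)))
```

```text
0.552 -0.3885 [347.4 256.3] [436.7 353.9]
0.5535 -0.3885 [350.1 256.2] [439.3 353.8]
0.5535 -0.3865 [349.9 252.8] [439.2 350.4]
(19, 16, 59, 62)
```

{"op": "send_rows", "data": {"rows": [{"x": -0.005, "y": -0.007, "z": 0.13, "wx": 0, "wy": 0, "wz": 0, "hand": 1}, {"x": -0.005, "y": -0.006, "z": 0.13, "wx": 0, "wy": 0, "wz": 0, "hand": 1}, {"x": 0, "y": 0, "z": 0.13, "wx": 0, "wy": 0, "wz": 0, "hand": 1}, {"x": 0, "y": 0, "z": 0.13, "wx": 0, "wy": 0, "wz": 0, "hand": 1}, {"x": 0, "y": 0, "z": 0.126, "wx": 0, "wy": 0, "wz": 0, "hand": 1}, {"x": 0, "y": 0, "z": 0, "wx": 0, "wy": 0, "wz": 0, "hand": 1}, {"x": 0, "y": 0, "z": 0, "wx": 0, "wy": 0, "wz": 0, "hand": -1}, {"x": 0, "y": 0, "z": 0, "wx": 0, "wy": 0, "wz": 0, "hand": -1}, {"x": 0, "y": 0, "z": 0, "wx": 0, "wy": 0, "wz": 0, "hand": -1}, {"x": 0, "y": 0, "z": 0, "wx": 0, "wy": 0, "wz": 0, "hand": -1}]}}

```text
time: 5.3
tool_pos: [0.5544, -0.3914, 0.0121]
tool_rot: [0.002, 0.722, 0.692, 0.0]
contact_force: [-0.2, 1.8, 5.9]
gripper_width: 0.539
grasp_force: 61.1
```

```bash
python3 -c "
from h import *
go(.4314,-.1642,.1,-2.45)"
```

```text
t 5.3 p [ 0.5544 -0.3914  0.0121] yaw -2.39 zaxis [ 0.0036 -0.0032 -1.    ] F [-0.2  1.8  5.9] g 0.539 61.1
 units [ 1.477 -0.88  -0.594] rows>= 7.0 wz 0.001
```

{"op": "send_rows", "data": {"rows": [{"x": 0, "y": 0, "z": -0.1, "wx": 0, "wy": 0, "wz": 0, "hand": -1}, {"x": 0, "y": 0, "z": -0.2, "wx": 0, "wy": 0, "wz": 0, "hand": -1}, {"x": 0, "y": 0, "z": -0.2, "wx": 0, "wy": 0, "wz": 0, "hand": -1}, {"x": 0.2, "y": -0.12, "z": -0.1, "wx": 0, "wy": 0, "wz": 0, "hand": -1}, {"x": 0.22, "y": -0.13, "z": 0, "wx": 0, "wy": 0, "wz": 0, "hand": -1}, {"x": 0.22, "y": -0.13, "z": 0, "wx": 0, "wy": 0, "wz": 0, "hand": -1}, {"x": 0.22, "y": -0.13, "z": 0, "wx": 0, "wy": 0, "wz": 0, "hand": -1}, {"x": 0.22, "y": -0.13, "z": 0, "wx": 0, "wy": 0, "wz": 0, "hand": -1}, {"x": 0.2, "y": -0.12, "z": 0, "wx": 0, "wy": 0, "wz": 0, "hand": -1}, {"x": 0.2, "y": -0.12, "z": 0, "wx": 0, "wy": 0, "wz": 0, "hand": -1}]}}

```text
time: 6.13
tool_pos: [0.4291, -0.1614, 0.0994]
tool_rot: [0.001, 0.722, 0.692, 0.0]
contact_force: [1.1, 1.8, -0.4]
gripper_width: 0.532
grasp_force: 61.4
```

Run:
```python
from h import *
import pickle
go(.4314,-.1642,.04,-2.45)
c=calibration("wrist"); im=grab_frame("wrist"); pickle.dump((c,im),open("w3.pkl","wb"))
s=grab_frame("scene")
a=cv2.resize(im,(560,420)); b=cv2.resize(s[180:300,170:330],None,fx=3.5,fy=3.5,interpolation=cv2.INTER_CUBIC)
a=cv2.resize(im[100:420,100:420],(400,400)); b=cv2.resize(s[120:300,170:350],(400,400),interpolation=cv2.INTER_CUBIC)
cv2.imwrite("pics/w3.png",np.hstack([a,b]))
```

```text
t 6.13 p [ 0.4291 -0.1614  0.0994] yaw -2.42 zaxis [ 1.1e-03 -5.0e-04 -1.0e+00] F [ 1.1  1.8 -0.4] g 0.532 61.4
 units [-0.018  0.015  0.396] rows>= 2.0 wz 0.001
```

View pics/w3.png

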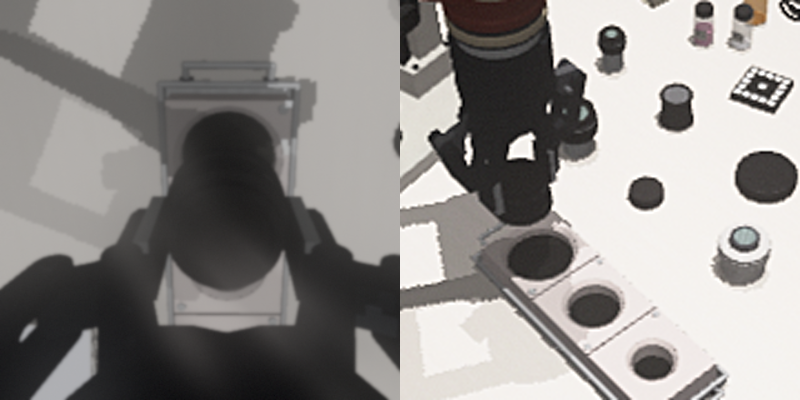

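The lens hangs upright between the pads, just short of the nest centre. I'll lower it.

{"op": "send_rows", "data": {"rows": [{"x": -0.011, "y": 0.007, "z": 0.05, "wx": 0, "wy": 0, "wz": 0, "hand": -1}, {"x": -0.011, "y": 0.007, "z": 0.05, "wx": 0, "wy": 0, "wz": 0, "hand": -1}, {"x": 0, "y": 0, "z": 0.05, "wx": 0, "wy": 0, "wz": 0, "hand": -1}, {"x": 0, "y": 0, "z": 0.05, "wx": 0, "wy": 0, "wz": 0, "hand": -1}, {"x": 0, "y": 0, "z": 0.05, "wx": 0, "wy": 0, "wz": 0, "hand": -1}, {"x": 0, "y": 0, "z": 0.05, "wx": 0, "wy": 0, "wz": 0, "hand": -1}, {"x": 0, "y": 0, "z": 0.05, "wx": 0, "wy": 0, "wz": 0, "hand": -1}, {"x": 0, "y": 0, "z": 0.05, "wx": 0, "wy": 0, "wz": 0, "hand": -1}, {"x": 0, "y": 0, "z": 0.05, "wx": 0, "wy": 0, "wz": 0, "hand": -1}, {"x": 0, "y": 0, "z": 0.01, "wx": 0, "wy": 0, "wz": 0, "hand": -1}]}}

```text
time: 7.07
tool_pos: [0.431, -0.1656, 0.0276]
tool_rot: [-0.001, 0.722, 0.692, -0.0]
contact_force: [-0.1, 0.2, -1.6]
gripper_width: 0.54
grasp_force: 61.4
```

```bash
python3 -c "
from h import *
go(.4314,-.1648,.029,-2.45)"
```

```text
t 7.07 p [ 0.431  -0.1656  0.0276] yaw -2.4 zaxis [-0.0025  0.0014 -1.    ] F [-0.1  0.2 -1.6] g 0.54 61.4
 units [ 0.005  0.002 -0.009] rows>= 1.0 wz 0.001
```

{"op": "send_rows", "data": {"rows": [{"x": 0, "y": 0, "z": 0, "wx": 0, "wy": 0, "wz": 0, "hand": 1}, {"x": 0, "y": 0, "z": 0, "wx": 0, "wy": 0, "wz": 0, "hand": 1}, {"x": 0, "y": 0, "z": 0, "wx": 0, "wy": 0, "wz": 0, "hand": 1}, {"x": 0, "y": 0, "z": 0, "wx": 0, "wy": 0, "wz": 0, "hand": 1}, {"x": 0, "y": 0, "z": 0, "wx": 0, "wy": 0, "wz": 0, "hand": 1}, {"x": 0, "y": 0, "z": -0.1, "wx": 0, "wy": 0, "wz": 0, "hand": 1}, {"x": 0, "y": 0, "z": -0.2, "wx": 0, "wy": 0, "wz": 0, "hand": 1}, {"x": 0, "y": 0, "z": -0.2, "wx": 0, "wy": 0, "wz": 0, "hand": 1}, {"x": 0, "y": 0, "z": -0.2, "wx": 0, "wy": 0, "wz": 0, "hand": 1}, {"x": 0, "y": 0, "z": -0.1, "wx": 0, "wy": 0, "wz": 0, "hand": 1}]}}

```text
time: 7.9
tool_pos: [0.4338, -0.1671, 0.1541]
tool_rot: [0.003, 0.722, 0.692, 0.001]
contact_force: [2.0, -0.3, 1.0]
gripper_width: 0.998
grasp_force: 0.0
```

Run:
```python
from h import *
go(.653,-.228,.12,-2.45)
T=calibration("top"); im=grab_frame("wrist"); s=grab_frame("top")
cv2.imwrite("pics/w4.png",np.hstack([cv2.resize(im[120:420,130:430],(400,400)),cv2.resize(s[200:320,210:330],(400,400),interpolation=cv2.INTER_CUBIC)]))
```

```text
t 7.9 p [ 0.4338 -0.1671  0.1541] yaw -2.39 zaxis [ 0.0057 -0.0034 -1.    ] F [ 2.  -0.3  1. ] g 0.998 0.0
 units [-0.344  1.476  0.237] rows>= 6.0 wz 0.001
```

View pics/w4.png

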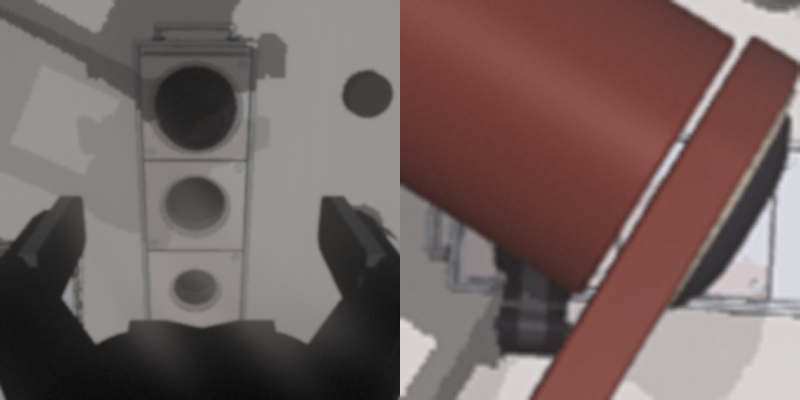

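The lens sits in the bore at left (195,108), and the arm hides it in the top view. I'll move over the cover and check both from there.

{"op": "send_rows", "data": {"rows": [{"x": -0.043, "y": 0.184, "z": 0.03, "wx": 0, "wy": 0, "wz": 0, "hand": 1}, {"x": -0.043, "y": 0.184, "z": 0.03, "wx": 0, "wy": 0, "wz": 0, "hand": 1}, {"x": -0.043, "y": 0.184, "z": 0.03, "wx": 0, "wy": 0, "wz": 0, "hand": 1}, {"x": -0.043, "y": 0.184, "z": 0.03, "wx": 0, "wy": 0, "wz": 0, "hand": 1}, {"x": -0.043, "y": 0.184, "z": 0.03, "wx": 0, "wy": 0, "wz": 0, "hand": 1}, {"x": -0.043, "y": 0.184, "z": 0.03, "wx": 0, "wy": 0, "wz": 0, "hand": 1}, {"x": -0.043, "y": 0.184, "z": 0.03, "wx": 0, "wy": 0, "wz": 0, "hand": 1}, {"x": -0.043, "y": 0.184, "z": 0.03, "wx": 0, "wy": 0, "wz": 0, "hand": 1}, {"x": 0, "y": 0, "z": 0, "wx": 0, "wy": 0, "wz": 0, "hand": 1}, {"x": 0, "y": 0, "z": 0, "wx": 0, "wy": 0, "wz": 0, "hand": 1}]}}

```text
time: 8.83
tool_pos: [0.6499, -0.2265, 0.1102]
tool_rot: [-0.002, 0.722, 0.692, -0.001]
contact_force: [-0.4, 0.1, 0.4]
gripper_width: 1.003
grasp_force: 0.0
```

```bash
cat >> h.py <<'E'
def bbox(c,x,y,rings,s=1):
    "pixel box of a stack of (radius, z) rings at x, y"
    K,R,t=(np.array(c[k]) for k in("camera_matrix","R","t")); a=np.linspace(0,2*np.pi,90)
    P=np.concatenate([np.c_[x+r*np.cos(a),y+r*np.sin(a),0*a+z] for r,z in rings])
    q=(P@R.T+t)@K.T; q=q[:,:2]/q[:,2:]*s; return q.min(0).round(1),q.max(0).round(1)
def dark(im,u,v,h=70,th=60):
    "box of the dark blob holding pixel u, v"
    m=(im.max(2)<th).astype(np.uint8); n,l,st,_=cv2.connectedComponentsWithStats(m); return st[l[int(v),int(u)]].tolist()
E
python3 - <<'E'
from h import *
c=calibration("wrist"); im=grab_frame("wrist"); s=grab_frame("top")
go(.653,-.228,.0,-2.45)
R=[(.0295,0),(.0295,.014)]
print("cover pred",bbox(c,.6535,-.228,R))
lo,hi=bbox(c,.6535,-.228,R); u,v=(lo+hi)/2
for th in(60,70,80): print(dark(im,u,v,th=th))
cv2.imwrite("pics/w5.png",np.hstack([cv2.resize(im[110:410,130:430],(400,400)),cv2.resize(s[200:320,210:330],(400,400),interpolation=cv2.INTER_CUBIC)]))
E
```

```text
t 8.93 p [ 0.6493 -0.2264  0.112 ] yaw -2.4 zaxis [-0.0024  0.0011 -1.    ] F [0.2 1.  0.1] g 1.001 0.0
 units [-0.01   0.027  0.746] rows>= 3.0 wz 0.001
cover pred (array([249.8, 177.2]), array([320.5, 247.8]))
[254, 181, 65, 55, 2390]
[253, 181, 68, 67, 3527]
[252, 181, 69, 68, 3681]
```

View pics/w5.png

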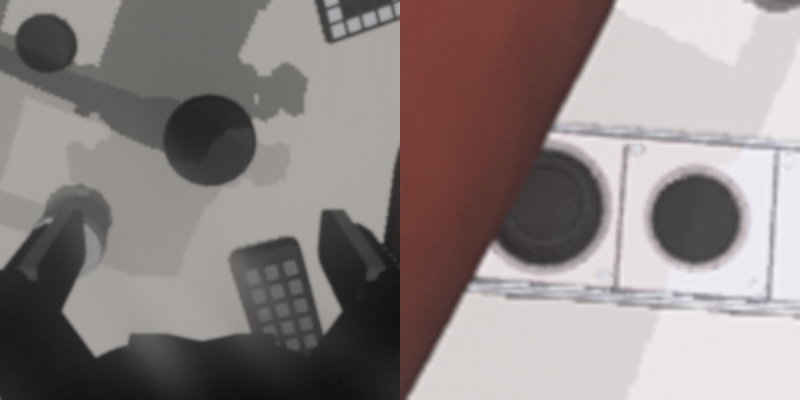

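The lens sits concentric in its nest in the top view. The cover blob reads x=0.6545, y=-0.2295.

{"op": "send_rows", "data": {"rows": [{"x": -0.01, "y": 0.017, "z": 0.12, "wx": 0, "wy": 0, "wz": 0, "hand": 1}, {"x": -0.01, "y": 0.017, "z": 0.12, "wx": 0, "wy": 0, "wz": 0, "hand": 1}, {"x": 0, "y": 0, "z": 0.12, "wx": 0, "wy": 0, "wz": 0, "hand": 1}, {"x": 0, "y": 0, "z": 0.12, "wx": 0, "wy": 0, "wz": 0, "hand": 1}, {"x": 0, "y": 0, "z": 0.12, "wx": 0, "wy": 0, "wz": 0, "hand": 1}, {"x": 0, "y": 0, "z": 0.08, "wx": 0, "wy": 0, "wz": 0, "hand": 1}, {"x": 0, "y": 0, "z": 0.05, "wx": 0, "wy": 0, "wz": 0, "hand": 1}, {"x": 0, "y": 0, "z": 0, "wx": 0, "wy": 0, "wz": 0, "hand": 1}, {"x": 0, "y": 0, "z": 0, "wx": 0, "wy": 0, "wz": 0, "hand": 1}, {"x": 0, "y": 0, "z": 0, "wx": 0, "wy": 0, "wz": 0, "hand": 1}]}}

```text
time: 9.77
tool_pos: [0.6562, -0.2306, 0.0055]
tool_rot: [0.001, 0.722, 0.692, 0.0]
contact_force: [-0.3, 0.1, 0.0]
gripper_width: 1.003
grasp_force: 0.0
```

Run:
```python
from h import *
go(.6545,-.2295,.001,-2.45)
T=calibration("top"); print(atz(T,(253.5,261),.049))
```

```text
t 9.77 p [ 0.6562 -0.2306  0.0055] yaw -2.4 zaxis [ 0.0021 -0.001  -1.    ] F [-0.3  0.1  0. ] g 1.003 0.0
 units [ 0.007 -0.012  0.03 ] rows>= 1.0 wz 0.001
[ 0.43123032 -0.1646365   0.049     ]
```

{"op": "send_rows", "data": {"rows": [{"x": 0, "y": 0, "z": 0.033, "wx": 0, "wy": 0, "wz": 0, "hand": 1}, {"x": 0, "y": 0, "z": 0, "wx": 0, "wy": 0, "wz": 0, "hand": 1}, {"x": 0, "y": 0, "z": 0, "wx": 0, "wy": 0, "wz": 0, "hand": -1}, {"x": 0, "y": 0, "z": 0, "wx": 0, "wy": 0, "wz": 0, "hand": -1}, {"x": 0, "y": 0, "z": 0, "wx": 0, "wy": 0, "wz": 0, "hand": -1}, {"x": 0, "y": 0, "z": 0, "wx": 0, "wy": 0, "wz": 0, "hand": -1}, {"x": 0, "y": 0, "z": 0, "wx": 0, "wy": 0, "wz": 0, "hand": -1}, {"x": 0, "y": 0, "z": -0.1, "wx": 0, "wy": 0, "wz": 0, "hand": -1}, {"x": 0, "y": 0, "z": -0.25, "wx": 0, "wy": 0, "wz": 0, "hand": -1}, {"x": 0, "y": 0, "z": -0.25, "wx": 0, "wy": 0, "wz": 0, "hand": -1}]}}

```text
time: 10.6
tool_pos: [0.6532, -0.2291, 0.0873]
tool_rot: [-0.003, 0.722, 0.692, -0.001]
contact_force: [0.7, -1.1, 0.7]
gripper_width: 0.653
grasp_force: 63.6
```

Run:
```python
from h import *
go(.431,-.165,.1,-2.45)
```

```text
t 10.6 p [ 0.6532 -0.2291  0.0873] yaw -2.4 zaxis [-0.0059  0.0028 -1.    ] F [ 0.7 -1.1  0.7] g 0.653 63.6
 units [ 0.365 -1.498 -0.075] rows>= 6.0 wz 0.001
```

{"op": "send_rows", "data": {"rows": [{"x": 0.046, "y": -0.187, "z": -0.01, "wx": 0, "wy": 0, "wz": 0, "hand": -1}, {"x": 0.046, "y": -0.187, "z": -0.01, "wx": 0, "wy": 0, "wz": 0, "hand": -1}, {"x": 0.046, "y": -0.187, "z": -0.01, "wx": 0, "wy": 0, "wz": 0, "hand": -1}, {"x": 0.046, "y": -0.187, "z": -0.01, "wx": 0, "wy": 0, "wz": 0, "hand": -1}, {"x": 0.046, "y": -0.187, "z": -0.01, "wx": 0, "wy": 0, "wz": 0, "hand": -1}, {"x": 0.046, "y": -0.187, "z": -0.01, "wx": 0, "wy": 0, "wz": 0, "hand": -1}, {"x": 0.046, "y": -0.187, "z": -0.01, "wx": 0, "wy": 0, "wz": 0, "hand": -1}, {"x": 0.046, "y": -0.187, "z": -0.01, "wx": 0, "wy": 0, "wz": 0, "hand": -1}, {"x": 0, "y": 0, "z": 0, "wx": 0, "wy": 0, "wz": 0, "hand": -1}, {"x": 0, "y": 0, "z": 0, "wx": 0, "wy": 0, "wz": 0, "hand": -1}]}}

```text
time: 11.43
tool_pos: [0.4325, -0.1651, 0.1011]
tool_rot: [0.0, 0.722, 0.692, 0.0]
contact_force: [-0.3, -1.0, -0.4]
gripper_width: 0.652
grasp_force: 63.6
```

Run:
```python
from h import *
import pickle
go(.431,-.165,.045,-2.45)
c=calibration("wrist"); im=grab_frame("wrist"); p,_,_=pose()
pickle.dump((c,im,p),open("w6.pkl","wb"))
R=[(.0295,p[2]),(.0295,p[2]+.014)]
lo,hi=bbox(c,p[0],p[1],R); print("held cover pred",lo,hi); u,v=(lo+hi)/2
# vertical and horizontal profile through the predicted centre
print("col",int(u),im[60:300:2,int(u),1].tolist())
cv2.imwrite("pics/w6.png",cv2.resize(cv2.convertScaleAbs(im[60:330,130:430],alpha=1.5),None,fx=2.2,fy=2.2,interpolation=cv2.INTER_CUBIC))
```

```text
t 11.43 p [ 0.4325 -0.1651  0.1011] yaw -2.42 zaxis [ 4.e-04 -2.e-04 -1.e+00] F [-0.3 -1.  -0.4] g 0.652 63.6
 units [ 0.    -0.01   0.374] rows>= 2.0 wz 0.001
held cover pred [220.9 215.8] [343.6 334.2]
col 282 [121, 122, 121, 120, 122, 120, 120, 120, 120, 119, 119, 119, 118, 119, 119, 119, 118, 119, 118, 117, 118, 118, 118, 118, 118, 117, 118, 118, 117, 117, 117, 117, 116, 116, 117, 116, 116, 117, 117, 116, 117, 116, 102, 104, 97, 101, 114, 116, 117, 113, 99, 105, 95, 103, 106, 88, 76, 86, 110, 112, 98, 87, 60, 41, 37, 36, 37, 32, 34, 36, 34, 35, 33, 32, 35, 34, 30, 33, 30, 26, 28, 28, 25, 28, 29, 25, 26, 30, 24, 24, 28, 28, 27, 28, 24, 23, 26, 26, 26, 27, 30, 29, 30, 31, 32, 32, 33, 35, 36, 38, 39, 43, 43, 45, 48, 49, 50, 52, 54, 56]
```

View pics/w6.png

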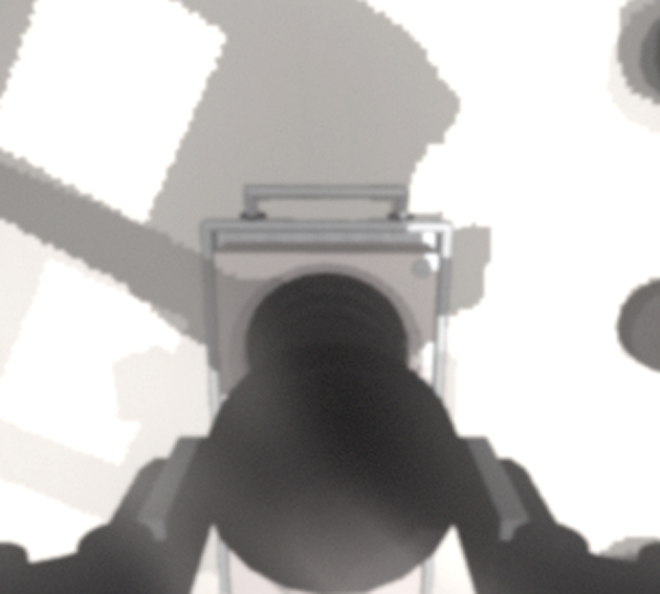

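The held cover's lower edge (pic y≈590) and its width suggest it sits lower in the pads than I predicted. I'll check that numerically against the lens outline, plus one scene view.

Run:
```python
from h import *
import pickle
c,im,p=pickle.load(open("w6.pkl","rb"))
print("lens pred",bbox(c,.4312,-.1646,[(.026,.025),(.0245,.041),(.0215,.049)]),"seen x 242-316, top 183.6")
for dz in (0,-.005,-.010,-.014):
    print(dz,bbox(c,p[0],p[1],[(.0295,p[2]+dz)]),bbox(c,p[0],p[1],[(.0295,p[2]+dz+.014)]),"seen 224-339, 223?-328")
S=calibration("scene"); s=grab_frame("scene")
K,R,t=(np.array(S[k]) for k in("camera_matrix","R","t"))
for n,X in dict(tcp=p,rim=p,top=p+[0,0,.014],nest=[.4312,-.1646,.027]).items():
    q=K@(R@X+t); q=q[:2]/q[2]; print(n,q.round(1),((q-[185,140])*5).round(0))
cv2.imwrite("pics/s7.png",cv2.resize(cv2.convertScaleAbs(s[140:260,185:305],alpha=1.6),None,fx=5,fy=5,interpolation=cv2.INTER_CUBIC))
```

```text
lens pred (array([244.1, 187.7]), array([312.4, 260.1])) seen x 242-316, top 183.6
0 (array([226. , 215.8]), array([338.2, 317. ])) (array([220.9, 225.3]), array([343.6, 334.2])) seen 224-339, 223?-328
-0.005 (array([227.6, 212.9]), array([336.5, 311.5])) (array([222.8, 221.7]), array([341.6, 327.7])) seen 224-339, 223?-328
-0.01 (array([229.1, 210.1]), array([334.9, 306.3])) (array([224.6, 218.4]), array([339.7, 321.6])) seen 224-339, 223?-328
-0.014 (array([230.2, 208. ]), array([333.7, 302.4])) (array([226. , 215.8]), array([338.2, 317. ])) seen 224-339, 223?-328
tcp [231.1 206.3] [230. 332.]
rim [231.1 206.3] [230. 332.]
top [230.4 201.1] [227. 306.]
nest [233.3 232.7] [242. 463.]
```

View pics/s7.png

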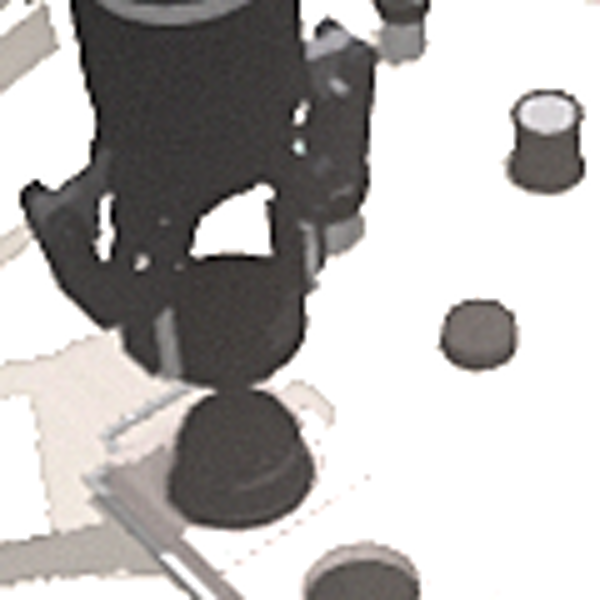

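The cover is held level with its rim at about TCP height, above the seated lens. I'll lower it.

{"op": "send_rows", "data": {"rows": [{"x": 0.002, "y": -0.008, "z": 0.06, "wx": 0, "wy": 0, "wz": 0, "hand": -1}, {"x": 0, "y": 0, "z": 0.06, "wx": 0, "wy": 0, "wz": 0, "hand": -1}, {"x": 0, "y": 0, "z": 0.06, "wx": 0, "wy": 0, "wz": 0, "hand": -1}, {"x": 0, "y": 0, "z": 0.06, "wx": 0, "wy": 0, "wz": 0, "hand": -1}, {"x": 0, "y": 0, "z": 0.06, "wx": 0, "wy": 0, "wz": 0, "hand": -1}, {"x": 0, "y": 0, "z": 0.03, "wx": 0, "wy": 0, "wz": 0, "hand": -1}, {"x": 0, "y": 0, "z": 0.03, "wx": 0, "wy": 0, "wz": 0, "hand": -1}, {"x": 0, "y": 0, "z": 0.01, "wx": 0, "wy": 0, "wz": 0, "hand": -1}, {"x": 0, "y": 0, "z": 0, "wx": 0, "wy": 0, "wz": 0, "hand": -1}, {"x": 0, "y": 0, "z": 0, "wx": 0, "wy": 0, "wz": 0, "hand": -1}]}}

```text
time: 12.37
tool_pos: [0.4326, -0.1654, 0.0457]
tool_rot: [0.0, 0.722, 0.692, 0.0]
contact_force: [-0.6, 0.3, -0.5]
gripper_width: 0.654
grasp_force: 63.6
```

Run:
```python
from h import *
go(.4312,-.1648,.0385,-2.45)
```

```text
t 12.37 p [ 0.4326 -0.1654  0.0457] yaw -2.4 zaxis [ 5.e-04 -3.e-04 -1.e+00] F [-0.6  0.3 -0.5] g 0.654 63.6
 units [ 0.004 -0.01   0.048] rows>= 1.0 wz 0.001
```

{"op": "send_rows", "data": {"rows": [{"x": 0.003, "y": -0.008, "z": 0, "wx": 0, "wy": 0, "wz": 0, "hand": -1}, {"x": 0, "y": 0, "z": 0.012, "wx": 0, "wy": 0, "wz": 0, "hand": -1}, {"x": 0, "y": 0, "z": 0.012, "wx": 0, "wy": 0, "wz": 0, "hand": -1}, {"x": 0, "y": 0, "z": 0.012, "wx": 0, "wy": 0, "wz": 0, "hand": -1}, {"x": 0, "y": 0, "z": 0, "wx": 0, "wy": 0, "wz": 0, "hand": -1}, {"x": 0, "y": 0, "z": 0, "wx": 0, "wy": 0, "wz": 0, "hand": -1}, {"x": 0, "y": 0, "z": 0, "wx": 0, "wy": 0, "wz": 0, "hand": -1}, {"x": 0, "y": 0, "z": 0, "wx": 0, "wy": 0, "wz": 0, "hand": -1}, {"x": 0, "y": 0, "z": 0, "wx": 0, "wy": 0, "wz": 0, "hand": -1}, {"x": 0, "y": 0, "z": 0, "wx": 0, "wy": 0, "wz": 0, "hand": -1}]}}

```text
time: 13.2
tool_pos: [0.4312, -0.1648, 0.0401]
tool_rot: [0.0, 0.722, 0.692, 0.0]
contact_force: [0.0, 0.2, -0.7]
gripper_width: 0.653
grasp_force: 63.6
```

Run:
```python
from h import *
go(.4312,-.1648,.0385,-2.45)
```

```text
t 13.2 p [ 0.4312 -0.1648  0.0401] yaw -2.4 zaxis [ 1.e-04 -1.e-04 -1.e+00] F [ 0.   0.2 -0.7] g 0.653 63.6
 units [-0.    -0.     0.011] rows>= 1.0 wz 0.001
```

{"op": "send_rows", "data": {"rows": [{"x": 0, "y": 0, "z": 0.006, "wx": 0, "wy": 0, "wz": 0, "hand": -1}, {"x": 0, "y": 0, "z": 0, "wx": 0, "wy": 0, "wz": 0, "hand": -1}, {"x": 0, "y": 0, "z": 0, "wx": 0, "wy": 0, "wz": 0, "hand": 1}, {"x": 0, "y": 0, "z": 0, "wx": 0, "wy": 0, "wz": 0, "hand": 1}, {"x": 0, "y": 0, "z": 0, "wx": 0, "wy": 0, "wz": 0, "hand": 1}, {"x": 0, "y": 0, "z": 0, "wx": 0, "wy": 0, "wz": 0, "hand": 1}, {"x": 0, "y": 0, "z": 0, "wx": 0, "wy": 0, "wz": 0, "hand": 1}, {"x": 0, "y": 0, "z": -0.1, "wx": 0, "wy": 0, "wz": 0, "hand": 1}, {"x": 0, "y": 0, "z": -0.25, "wx": 0, "wy": 0, "wz": 0, "hand": 1}, {"x": 0, "y": 0, "z": -0.25, "wx": 0, "wy": 0, "wz": 0, "hand": 1}]}}

```text
time: 14.03
tool_pos: [0.4295, -0.1638, 0.1282]
tool_rot: [-0.002, 0.722, 0.692, -0.001]
contact_force: [0.4, -0.0, -0.8]
gripper_width: 0.999
grasp_force: 0.0
```

Run:
```python
from h import *
go(.563,-.286,.12,-2.45)
```

```text
t 14.03 p [ 0.4295 -0.1638  0.1282] yaw -2.4 zaxis [-0.0045  0.0026 -1.    ] F [ 0.4 -0.  -0.8] g 0.999 0.0
 units [-0.777  0.924  0.048] rows>= 5.0 wz 0.001
```

{"op": "send_rows", "data": {"rows": [{"x": -0.111, "y": 0.132, "z": 0, "wx": 0, "wy": 0, "wz": 0, "hand": 1}, {"x": -0.111, "y": 0.132, "z": 0, "wx": 0, "wy": 0, "wz": 0, "hand": 1}, {"x": -0.111, "y": 0.132, "z": 0, "wx": 0, "wy": 0, "wz": 0, "hand": 1}, {"x": -0.111, "y": 0.132, "z": 0, "wx": 0, "wy": 0, "wz": 0, "hand": 1}, {"x": -0.111, "y": 0.132, "z": 0, "wx": 0, "wy": 0, "wz": 0, "hand": 1}, {"x": -0.111, "y": 0.132, "z": 0, "wx": 0, "wy": 0, "wz": 0, "hand": 1}, {"x": -0.111, "y": 0.132, "z": 0, "wx": 0, "wy": 0, "wz": 0, "hand": 1}, {"x": 0, "y": 0, "z": 0, "wx": 0, "wy": 0, "wz": 0, "hand": 1}, {"x": 0, "y": 0, "z": 0, "wx": 0, "wy": 0, "wz": 0, "hand": 1}, {"x": 0, "y": 0, "z": 0, "wx": 0, "wy": 0, "wz": 0, "hand": 1}]}}

```text
time: 14.87
tool_pos: [0.5642, -0.2866, 0.1286]
tool_rot: [-0.001, 0.722, 0.692, -0.0]
contact_force: [0.3, 0.3, 1.0]
gripper_width: 1.003
grasp_force: 0.0
```

Run:
```python
from h import *
c=calibration("wrist"); im=grab_frame("wrist"); s=grab_frame("top"); sc=grab_frame("scene")
go(.563,-.286,.0185,-2.45)
s4=100
for n,r in dict(ring=[(.023,.019),(.023,.036)],stub=[(.0125,.042)]).items():
    lo,hi=bbox(c,.563,-.2855,r); print(n,((lo-[215,150])*3.8).round(),((hi-[215,150])*3.8).round())
a=cv2.resize(im[150:255,215:320],(399,399),interpolation=cv2.INTER_CUBIC)
b=cv2.resize(s[210:300,220:310],(200,200),interpolation=cv2.INTER_CUBIC); d=cv2.resize(sc[190:280,190:280],(200,200),interpolation=cv2.INTER_CUBIC)
cv2.imwrite("pics/w8.png",np.hstack([a,np.vstack([b,d])[:399]]))
```

```text
t 15.02 p [ 0.5642 -0.2862  0.1291] yaw -2.38 zaxis [-4.e-04  3.e-04 -1.e+00] F [-0.1 -0.1  0.3] g 1.001 0.0
 units [ 0.001 -0.008  0.738] rows>= 3.0 wz 0.002
ring [136. 122.] [348. 341.]
stub [183. 193.] [301. 306.]
```

View pics/w8.png

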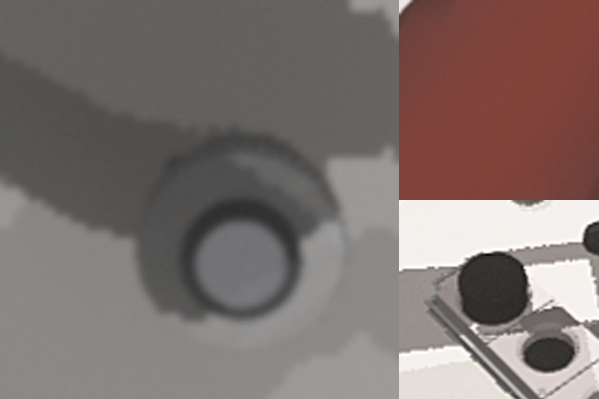

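The cover sits level on the lens in the scene crop. The adapter stub's centre is at crop (241,260), giving y≈-0.287, so I'll grasp it.

{"op": "send_rows", "data": {"rows": [{"x": -0.004, "y": -0.006, "z": 0.12, "wx": 0, "wy": 0, "wz": 0, "hand": 1}, {"x": 0, "y": 0, "z": 0.12, "wx": 0, "wy": 0, "wz": 0, "hand": 1}, {"x": 0, "y": 0, "z": 0.12, "wx": 0, "wy": 0, "wz": 0, "hand": 1}, {"x": 0, "y": 0, "z": 0.12, "wx": 0, "wy": 0, "wz": 0, "hand": 1}, {"x": 0, "y": 0, "z": 0.12, "wx": 0, "wy": 0, "wz": 0, "hand": 1}, {"x": 0, "y": 0, "z": 0.1, "wx": 0, "wy": 0, "wz": 0, "hand": 1}, {"x": 0, "y": 0, "z": 0.035, "wx": 0, "wy": 0, "wz": 0, "hand": 1}, {"x": 0, "y": 0, "z": 0, "wx": 0, "wy": 0, "wz": 0, "hand": 1}, {"x": 0, "y": 0, "z": 0, "wx": 0, "wy": 0, "wz": 0, "hand": 1}, {"x": 0, "y": 0, "z": 0, "wx": 0, "wy": 0, "wz": 0, "hand": 1}]}}

```text
time: 15.85
tool_pos: [0.5647, -0.2881, 0.0204]
tool_rot: [0.001, 0.722, 0.692, 0.0]
contact_force: [0.9, -0.0, 0.1]
gripper_width: 1.0
grasp_force: 0.0
```

{"op": "send_rows", "data": {"rows": [{"x": 0, "y": 0, "z": 0, "wx": 0, "wy": 0, "wz": 0, "hand": -1}, {"x": 0, "y": 0, "z": 0, "wx": 0, "wy": 0, "wz": 0, "hand": -1}, {"x": 0, "y": 0, "z": 0, "wx": 0, "wy": 0, "wz": 0, "hand": -1}, {"x": 0, "y": 0, "z": 0, "wx": 0, "wy": 0, "wz": 0, "hand": -1}, {"x": 0, "y": 0, "z": 0, "wx": 0, "wy": 0, "wz": 0, "hand": -1}, {"x": 0, "y": 0, "z": 0, "wx": 0, "wy": 0, "wz": 0, "hand": -1}, {"x": 0, "y": 0, "z": -0.1, "wx": 0, "wy": 0, "wz": 0, "hand": -1}, {"x": 0, "y": 0, "z": -0.2, "wx": 0, "wy": 0, "wz": 0, "hand": -1}, {"x": 0, "y": 0, "z": -0.2, "wx": 0, "wy": 0, "wz": 0, "hand": -1}, {"x": 0, "y": 0, "z": 0, "wx": 0, "wy": 0, "wz": 0, "hand": -1}]}}

```text
time: 16.68
tool_pos: [0.5673, -0.2898, 0.1017]
tool_rot: [0.005, 0.722, 0.692, 0.001]
contact_force: [1.5, -0.8, 0.4]
gripper_width: 0.5
grasp_force: 61.0
```

Run:
```python
from h import *
go(.428,-.2405,.1,-2.45)
```

```text
t 16.68 p [ 0.5673 -0.2898  0.1017] yaw -2.39 zaxis [ 0.0093 -0.0061 -0.9999] F [ 1.5 -0.8  0.4] g 0.5 61.0
 units [ 0.289 -0.942  0.001] rows>= 4.0 wz 0.001
```

{"op": "send_rows", "data": {"rows": [{"x": 0.048, "y": -0.157, "z": 0, "wx": 0, "wy": 0, "wz": 0, "hand": -1}, {"x": 0.048, "y": -0.157, "z": 0, "wx": 0, "wy": 0, "wz": 0, "hand": -1}, {"x": 0.048, "y": -0.157, "z": 0, "wx": 0, "wy": 0, "wz": 0, "hand": -1}, {"x": 0.048, "y": -0.157, "z": 0, "wx": 0, "wy": 0, "wz": 0, "hand": -1}, {"x": 0.048, "y": -0.157, "z": 0, "wx": 0, "wy": 0, "wz": 0, "hand": -1}, {"x": 0.048, "y": -0.157, "z": 0, "wx": 0, "wy": 0, "wz": 0, "hand": -1}, {"x": 0, "y": 0, "z": 0, "wx": 0, "wy": 0, "wz": 0, "hand": -1}, {"x": 0, "y": 0, "z": 0, "wx": 0, "wy": 0, "wz": 0, "hand": -1}, {"x": 0, "y": 0, "z": 0, "wx": 0, "wy": 0, "wz": 0, "hand": -1}, {"x": 0, "y": 0, "z": 0, "wx": 0, "wy": 0, "wz": 0, "hand": -1}]}}

```text
time: 17.52
tool_pos: [0.4254, -0.239, 0.0945]
tool_rot: [0.001, 0.722, 0.692, 0.0]
contact_force: [-0.7, -0.3, -1.3]
gripper_width: 0.498
grasp_force: 61.2
```

Run:
```python
from h import *
go(.428,-.2405,.05,-2.45)
```

```text
t 17.52 p [ 0.4254 -0.239   0.0945] yaw -2.39 zaxis [ 9.e-04 -6.e-04 -1.e+00] F [-0.7 -0.3 -1.3] g 0.498 61.2
 units [-0.009  0.018  0.297] rows>= 2.0 wz 0.001
```

{"op": "send_rows", "data": {"rows": [{"x": -0.009, "y": 0.014, "z": 0.07, "wx": 0, "wy": 0, "wz": 0, "hand": -1}, {"x": 0, "y": 0, "z": 0.07, "wx": 0, "wy": 0, "wz": 0, "hand": -1}, {"x": 0, "y": 0, "z": 0.07, "wx": 0, "wy": 0, "wz": 0, "hand": -1}, {"x": 0, "y": 0, "z": 0.07, "wx": 0, "wy": 0, "wz": 0, "hand": -1}, {"x": 0, "y": 0, "z": 0.02, "wx": 0, "wy": 0, "wz": 0, "hand": -1}, {"x": 0, "y": 0, "z": 0.02, "wx": 0, "wy": 0, "wz": 0, "hand": -1}, {"x": 0, "y": 0, "z": 0.02, "wx": 0, "wy": 0, "wz": 0, "hand": -1}, {"x": 0, "y": 0, "z": 0.02, "wx": 0, "wy": 0, "wz": 0, "hand": -1}, {"x": 0, "y": 0, "z": 0, "wx": 0, "wy": 0, "wz": 0, "hand": -1}, {"x": 0, "y": 0, "z": 0, "wx": 0, "wy": 0, "wz": 0, "hand": -1}]}}

```text
time: 18.35
tool_pos: [0.4267, -0.24, 0.0401]
tool_rot: [0.0, 0.722, 0.692, 0.0]
contact_force: [-0.2, 0.5, -1.0]
gripper_width: 0.498
grasp_force: 61.2
```

Run:
```python
from h import *
go(.4275,-.2405,.0315,-2.45)
```

```text
t 18.35 p [ 0.4267 -0.24    0.0401] yaw -2.4 zaxis [ 3.e-04 -2.e-04 -1.e+00] F [-0.2  0.5 -1. ] g 0.498 61.2
 units [-0.003  0.006  0.057] rows>= 1.0 wz 0.001
```

{"op": "send_rows", "data": {"rows": [{"x": 0, "y": 0.004, "z": 0.015, "wx": 0, "wy": 0, "wz": 0, "hand": -1}, {"x": 0, "y": 0, "z": 0.015, "wx": 0, "wy": 0, "wz": 0, "hand": -1}, {"x": 0, "y": 0, "z": 0.015, "wx": 0, "wy": 0, "wz": 0, "hand": -1}, {"x": 0, "y": 0, "z": 0.01, "wx": 0, "wy": 0, "wz": 0, "hand": -1}, {"x": 0, "y": 0, "z": 0, "wx": 0, "wy": 0, "wz": 0, "hand": -1}, {"x": 0, "y": 0, "z": 0, "wx": 0, "wy": 0, "wz": 0, "hand": -1}, {"x": 0, "y": 0, "z": 0, "wx": 0, "wy": 0, "wz": 0, "hand": -1}, {"x": 0, "y": 0, "z": 0, "wx": 0, "wy": 0, "wz": 0, "hand": -1}, {"x": 0, "y": 0, "z": 0, "wx": 0, "wy": 0, "wz": 0, "hand": -1}, {"x": 0, "y": 0, "z": 0, "wx": 0, "wy": 0, "wz": 0, "hand": -1}]}}

```text
time: 19.18
tool_pos: [0.4272, -0.24, 0.0318]
tool_rot: [0.0, 0.722, 0.692, 0.0]
contact_force: [-0.4, -0.4, -1.5]
gripper_width: 0.496
grasp_force: 61.2
```

Run:
```python
from h import *
go(.4275,-.2405,.0315,-2.45)
```

```text
t 19.18 p [ 0.4272 -0.24    0.0318] yaw -2.4 zaxis [ 2.e-04 -2.e-04 -1.e+00] F [-0.4 -0.4 -1.5] g 0.496 61.2
 units [-0.003  0.002  0.002] rows>= 1.0 wz 0.001
```

{"op": "send_rows", "data": {"rows": [{"x": 0, "y": 0, "z": 0, "wx": 0, "wy": 0, "wz": 0, "hand": 1}, {"x": 0, "y": 0, "z": 0, "wx": 0, "wy": 0, "wz": 0, "hand": 1}, {"x": 0, "y": 0, "z": 0, "wx": 0, "wy": 0, "wz": 0, "hand": 1}, {"x": 0, "y": 0, "z": 0, "wx": 0, "wy": 0, "wz": 0, "hand": 1}, {"x": 0, "y": 0, "z": 0, "wx": 0, "wy": 0, "wz": 0, "hand": 1}, {"x": 0, "y": 0, "z": -0.1, "wx": 0, "wy": 0, "wz": 0, "hand": 1}, {"x": 0, "y": 0, "z": -0.2, "wx": 0, "wy": 0, "wz": 0, "hand": 1}, {"x": 0, "y": 0, "z": -0.2, "wx": 0, "wy": 0, "wz": 0, "hand": 1}, {"x": 0, "y": 0, "z": -0.2, "wx": 0, "wy": 0, "wz": 0, "hand": 1}, {"x": 0, "y": 0, "z": 0, "wx": 0, "wy": 0, "wz": 0, "hand": 1}]}}

```text
time: 20.02
tool_pos: [0.4305, -0.2426, 0.144]
tool_rot: [0.006, 0.722, 0.692, 0.001]
contact_force: [1.1, -0.4, 0.4]
gripper_width: 0.998
grasp_force: 0.0
```

Run:
```python
from h import *
go(.5565,-.07,.14,-2.45)
```

```text
t 20.02 p [ 0.4305 -0.2426  0.144 ] yaw -2.39 zaxis [ 0.0097 -0.0076 -0.9999] F [ 1.1 -0.4  0.4] g 0.998 0.0
 units [1.185 0.791 0.026] rows>= 6.0 wz 0.001
```

{"op": "send_rows", "data": {"rows": [{"x": 0.148, "y": 0.099, "z": 0, "wx": 0, "wy": 0, "wz": 0, "hand": 1}, {"x": 0.148, "y": 0.099, "z": 0, "wx": 0, "wy": 0, "wz": 0, "hand": 1}, {"x": 0.148, "y": 0.099, "z": 0, "wx": 0, "wy": 0, "wz": 0, "hand": 1}, {"x": 0.148, "y": 0.099, "z": 0, "wx": 0, "wy": 0, "wz": 0, "hand": 1}, {"x": 0.148, "y": 0.099, "z": 0, "wx": 0, "wy": 0, "wz": 0, "hand": 1}, {"x": 0.148, "y": 0.099, "z": 0, "wx": 0, "wy": 0, "wz": 0, "hand": 1}, {"x": 0.148, "y": 0.099, "z": 0, "wx": 0, "wy": 0, "wz": 0, "hand": 1}, {"x": 0.148, "y": 0.099, "z": 0, "wx": 0, "wy": 0, "wz": 0, "hand": 1}, {"x": 0, "y": 0, "z": 0, "wx": 0, "wy": 0, "wz": 0, "hand": 1}, {"x": 0, "y": 0, "z": 0, "wx": 0, "wy": 0, "wz": 0, "hand": 1}]}}

```text
time: 20.85
tool_pos: [0.5534, -0.0666, 0.1362]
tool_rot: [-0.0, 0.721, 0.693, -0.0]
contact_force: [-0.9, 0.2, -0.3]
gripper_width: 0.999
grasp_force: 0.0
```

Run:
```python
from h import *
c=calibration("wrist"); im=grab_frame("wrist"); s=grab_frame("top")
go(.5565,-.07,.024,-2.45)
for n,r in dict(head=[(.021,.024),(.021,.045)],lens=[(.013,.05)]).items():
    lo,hi=bbox(c,.5565,-.068,r); print(n,((lo-[200,130])*2.5).round(),((hi-[200,130])*2.5).round())
cv2.imwrite("pics/w9.png",np.hstack([cv2.resize(im[130:290,200:360],(400,400),interpolation=cv2.INTER_CUBIC),cv2.resize(s[195:315,220:340],(400,400),interpolation=cv2.INTER_CUBIC)]))
```

```text
t 20.95 p [ 0.5528 -0.0678  0.1362] yaw -2.4 zaxis [-9.e-04 -2.e-04 -1.e+00] F [-0.5 -1.1 -0.2] g 0.997 0.0
 units [-0.013  0.026  0.748] rows>= 3.0 wz 0.001
head [146. 141.] [274. 277.]
lens [170. 183.] [251. 260.]
```

View pics/w9.png

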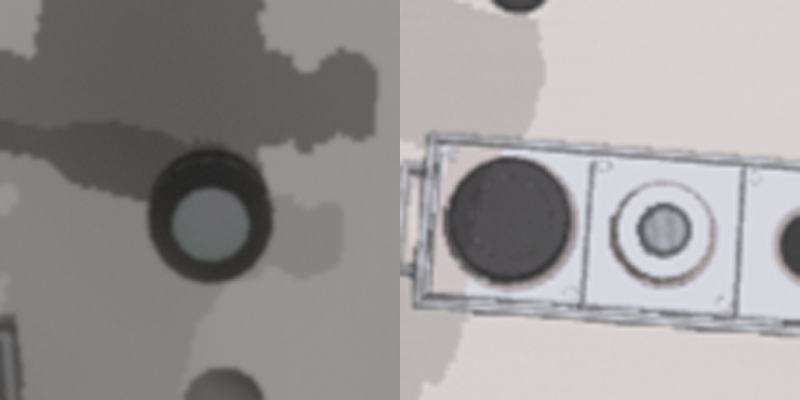

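The cover and adapter are both seated in the top view. The eyepiece head is centred at crop (210,215), giving (0.5563,-0.0692), so I'll descend on it.

{"op": "send_rows", "data": {"rows": [{"x": -0.009, "y": 0.023, "z": 0.12, "wx": 0, "wy": 0, "wz": 0, "hand": 1}, {"x": 0, "y": 0, "z": 0.12, "wx": 0, "wy": 0, "wz": 0, "hand": 1}, {"x": 0, "y": 0, "z": 0.12, "wx": 0, "wy": 0, "wz": 0, "hand": 1}, {"x": 0, "y": 0, "z": 0.12, "wx": 0, "wy": 0, "wz": 0, "hand": 1}, {"x": 0, "y": 0, "z": 0.12, "wx": 0, "wy": 0, "wz": 0, "hand": 1}, {"x": 0, "y": 0, "z": 0.1, "wx": 0, "wy": 0, "wz": 0, "hand": 1}, {"x": 0, "y": 0, "z": 0.045, "wx": 0, "wy": 0, "wz": 0, "hand": 1}, {"x": 0, "y": 0, "z": 0, "wx": 0, "wy": 0, "wz": 0, "hand": 1}, {"x": 0, "y": 0, "z": 0, "wx": 0, "wy": 0, "wz": 0, "hand": 1}, {"x": 0, "y": 0, "z": 0, "wx": 0, "wy": 0, "wz": 0, "hand": 1}]}}

```text
time: 21.78
tool_pos: [0.5575, -0.0696, 0.0262]
tool_rot: [0.001, 0.722, 0.692, 0.001]
contact_force: [-0.3, 0.9, 0.4]
gripper_width: 0.999
grasp_force: 0.0
```

{"op": "send_rows", "data": {"rows": [{"x": 0, "y": 0, "z": 0, "wx": 0, "wy": 0, "wz": 0, "hand": -1}, {"x": 0, "y": 0, "z": 0, "wx": 0, "wy": 0, "wz": 0, "hand": -1}, {"x": 0, "y": 0, "z": 0, "wx": 0, "wy": 0, "wz": 0, "hand": -1}, {"x": 0, "y": 0, "z": 0, "wx": 0, "wy": 0, "wz": 0, "hand": -1}, {"x": 0, "y": 0, "z": 0, "wx": 0, "wy": 0, "wz": 0, "hand": -1}, {"x": 0, "y": 0, "z": 0, "wx": 0, "wy": 0, "wz": 0, "hand": -1}, {"x": 0, "y": 0, "z": 0, "wx": 0, "wy": 0, "wz": 0, "hand": -1}, {"x": 0, "y": 0, "z": 0, "wx": 0, "wy": 0, "wz": 0, "hand": -1}, {"x": 0, "y": 0, "z": 0, "wx": 0, "wy": 0, "wz": 0, "hand": -1}, {"x": 0, "y": 0, "z": 0, "wx": 0, "wy": 0, "wz": 0, "hand": -1}]}}

```text
time: 22.62
tool_pos: [0.5574, -0.0691, 0.0259]
tool_rot: [0.001, 0.722, 0.692, 0.0]
contact_force: [-0.6, 0.7, 5.6]
gripper_width: 0.457
grasp_force: 60.6
```

Run:
```python
from h import *
go(.4247,-.3165,.14,-2.45)
```

```text
t 22.62 p [ 0.5574 -0.0691  0.0259] yaw -2.39 zaxis [ 1.4e-03 -4.0e-04 -1.0e+00] F [-0.6  0.7  5.6] g 0.457 60.6
 units [-1.685 -0.814 -0.762] rows>= 8.0 wz 0.001
```

{"op": "send_rows", "data": {"rows": [{"x": 0, "y": 0, "z": -0.15, "wx": 0, "wy": 0, "wz": 0, "hand": -1}, {"x": 0, "y": 0, "z": -0.25, "wx": 0, "wy": 0, "wz": 0, "hand": -1}, {"x": 0, "y": 0, "z": -0.25, "wx": 0, "wy": 0, "wz": 0, "hand": -1}, {"x": -0.2, "y": -0.096, "z": -0.1, "wx": 0, "wy": 0, "wz": 0, "hand": -1}, {"x": -0.2, "y": -0.096, "z": 0, "wx": 0, "wy": 0, "wz": 0, "hand": -1}, {"x": -0.2, "y": -0.096, "z": 0, "wx": 0, "wy": 0, "wz": 0, "hand": -1}, {"x": -0.2, "y": -0.096, "z": 0, "wx": 0, "wy": 0, "wz": 0, "hand": -1}, {"x": -0.2, "y": -0.096, "z": 0, "wx": 0, "wy": 0, "wz": 0, "hand": -1}, {"x": -0.2, "y": -0.096, "z": 0, "wx": 0, "wy": 0, "wz": 0, "hand": -1}, {"x": -0.2, "y": -0.096, "z": 0, "wx": 0, "wy": 0, "wz": 0, "hand": -1}]}}

```text
time: 23.45
tool_pos: [0.4457, -0.2753, 0.1364]
tool_rot: [-0.001, 0.722, 0.692, -0.0]
contact_force: [-0.3, -0.4, -1.0]
gripper_width: 0.453
grasp_force: 60.8
```

{"op": "send_rows", "data": {"rows": [{"x": -0.14, "y": -0.07, "z": 0, "wx": 0, "wy": 0, "wz": 0, "hand": -1}, {"x": -0.14, "y": -0.07, "z": 0, "wx": 0, "wy": 0, "wz": 0, "hand": -1}, {"x": 0, "y": 0, "z": 0.1, "wx": 0, "wy": 0, "wz": 0, "hand": -1}, {"x": 0, "y": 0, "z": 0.1, "wx": 0, "wy": 0, "wz": 0, "hand": -1}, {"x": 0, "y": 0, "z": 0.1, "wx": 0, "wy": 0, "wz": 0, "hand": -1}, {"x": 0, "y": 0, "z": 0, "wx": 0, "wy": 0, "wz": 0, "hand": -1}, {"x": 0, "y": 0, "z": 0, "wx": 0, "wy": 0, "wz": 0, "hand": -1}, {"x": 0, "y": 0, "z": 0, "wx": 0, "wy": 0, "wz": 0, "hand": -1}, {"x": 0, "y": 0, "z": 0, "wx": 0, "wy": 0, "wz": 0, "hand": -1}, {"x": 0, "y": 0, "z": 0, "wx": 0, "wy": 0, "wz": 0, "hand": -1}]}}

```text
time: 24.28
tool_pos: [0.4251, -0.3161, 0.0936]
tool_rot: [0.001, 0.722, 0.692, 0.0]
contact_force: [-0.1, -0.7, -1.3]
gripper_width: 0.455
grasp_force: 60.7
```

Run:
```python
from h import *
go(.4247,-.3165,.055,-2.45)
```

```text
t 24.28 p [ 0.4251 -0.3161  0.0936] yaw -2.38 zaxis [ 0.0015 -0.0015 -1.    ] F [-0.1 -0.7 -1.3] g 0.455 60.7
 units [-0.002 -0.003  0.258] rows>= 1.0 wz 0.002
```

{"op": "send_rows", "data": {"rows": [{"x": -0.003, "y": -0.002, "z": 0.07, "wx": 0, "wy": 0, "wz": 0, "hand": -1}, {"x": 0, "y": 0, "z": 0.07, "wx": 0, "wy": 0, "wz": 0, "hand": -1}, {"x": 0, "y": 0, "z": 0.07, "wx": 0, "wy": 0, "wz": 0, "hand": -1}, {"x": 0, "y": 0, "z": 0.04, "wx": 0, "wy": 0, "wz": 0, "hand": -1}, {"x": 0, "y": 0, "z": 0, "wx": 0, "wy": 0, "wz": 0, "hand": -1}, {"x": 0, "y": 0, "z": 0.025, "wx": 0, "wy": 0, "wz": 0, "hand": -1}, {"x": 0, "y": 0, "z": 0.025, "wx": 0, "wy": 0, "wz": 0, "hand": -1}, {"x": 0, "y": 0, "z": 0.025, "wx": 0, "wy": 0, "wz": 0, "hand": -1}, {"x": 0, "y": 0, "z": 0, "wx": 0, "wy": 0, "wz": 0, "hand": -1}, {"x": 0, "y": 0, "z": 0, "wx": 0, "wy": 0, "wz": 0, "hand": -1}]}}

```text
time: 25.12
tool_pos: [0.424, -0.3161, 0.0435]
tool_rot: [-0.0, 0.722, 0.692, 0.0]
contact_force: [0.0, -0.5, -1.9]
gripper_width: 0.454
grasp_force: 60.7
```

Run:
```python
from h import *
go(.4247,-.3165,.034,-2.45)
```

```text
t 25.12 p [ 0.424  -0.3161  0.0435] yaw -2.4 zaxis [-1.e-04  2.e-04 -1.e+00] F [ 0.  -0.5 -1.9] g 0.454 60.7
 units [-0.003  0.004  0.064] rows>= 1.0 wz 0.001
```

Still free of contact, so I'll lower the rest of the way.

{"op": "send_rows", "data": {"rows": [{"x": 0, "y": 0, "z": 0.015, "wx": 0, "wy": 0, "wz": 0, "hand": -1}, {"x": 0, "y": 0, "z": 0.015, "wx": 0, "wy": 0, "wz": 0, "hand": -1}, {"x": 0, "y": 0, "z": 0.015, "wx": 0, "wy": 0, "wz": 0, "hand": -1}, {"x": 0, "y": 0, "z": 0.015, "wx": 0, "wy": 0, "wz": 0, "hand": -1}, {"x": 0, "y": 0, "z": 0, "wx": 0, "wy": 0, "wz": 0, "hand": -1}, {"x": 0, "y": 0, "z": 0, "wx": 0, "wy": 0, "wz": 0, "hand": -1}, {"x": 0, "y": 0, "z": 0, "wx": 0, "wy": 0, "wz": 0, "hand": -1}, {"x": 0, "y": 0, "z": 0, "wx": 0, "wy": 0, "wz": 0, "hand": -1}, {"x": 0, "y": 0, "z": 0, "wx": 0, "wy": 0, "wz": 0, "hand": -1}, {"x": 0, "y": 0, "z": 0, "wx": 0, "wy": 0, "wz": 0, "hand": -1}]}}

```text
time: 25.95
tool_pos: [0.4242, -0.3162, 0.0348]
tool_rot: [0.0, 0.722, 0.692, 0.0]
contact_force: [-0.4, -0.5, -1.5]
gripper_width: 0.458
grasp_force: 60.7
```

Run:
```python
from h import *
go(.4247,-.3165,.034,-2.45)
```

```text
t 25.95 p [ 0.4242 -0.3162  0.0348] yaw -2.4 zaxis [ 2.e-04 -2.e-04 -1.e+00] F [-0.4 -0.5 -1.5] g 0.458 60.7
 units [-0.002  0.004  0.005] rows>= 1.0 wz 0.001
```

Foot about 1–2 mm above the floor. I'll release, rise, then move aside for a last look.

{"op": "send_rows", "data": {"rows": [{"x": 0, "y": 0, "z": 0.005, "wx": 0, "wy": 0, "wz": 0, "hand": -1}, {"x": 0, "y": 0, "z": 0, "wx": 0, "wy": 0, "wz": 0, "hand": 1}, {"x": 0, "y": 0, "z": 0, "wx": 0, "wy": 0, "wz": 0, "hand": 1}, {"x": 0, "y": 0, "z": 0, "wx": 0, "wy": 0, "wz": 0, "hand": 1}, {"x": 0, "y": 0, "z": 0, "wx": 0, "wy": 0, "wz": 0, "hand": 1}, {"x": 0, "y": 0, "z": 0, "wx": 0, "wy": 0, "wz": 0, "hand": 1}, {"x": 0, "y": 0, "z": -0.1, "wx": 0, "wy": 0, "wz": 0, "hand": 1}, {"x": 0, "y": 0, "z": -0.25, "wx": 0, "wy": 0, "wz": 0, "hand": 1}, {"x": 0, "y": 0, "z": -0.25, "wx": 0, "wy": 0, "wz": 0, "hand": 1}, {"x": 0, "y": 0, "z": -0.25, "wx": 0, "wy": 0, "wz": 0, "hand": 1}]}}

```text
time: 26.78
tool_pos: [0.4236, -0.3156, 0.1623]
tool_rot: [-0.001, 0.722, 0.692, -0.0]
contact_force: [1.4, -1.1, -0.5]
gripper_width: 0.999
grasp_force: 0.0
```

{"op": "send_rows", "data": {"rows": [{"x": 0, "y": 0.15, "z": -0.2, "wx": 0, "wy": 0, "wz": 0, "hand": 1}, {"x": 0.1, "y": 0.15, "z": -0.2, "wx": 0, "wy": 0, "wz": 0, "hand": 1}, {"x": 0.2, "y": 0.15, "z": 0, "wx": 0, "wy": 0, "wz": 0, "hand": 1}, {"x": 0.2, "y": 0.15, "z": 0, "wx": 0, "wy": 0, "wz": 0, "hand": 1}, {"x": 0.2, "y": 0.15, "z": 0, "wx": 0, "wy": 0, "wz": 0, "hand": 1}, {"x": 0.2, "y": 0.15, "z": 0, "wx": 0, "wy": 0, "wz": 0, "hand": 1}, {"x": 0.2, "y": 0.15, "z": 0, "wx": 0, "wy": 0, "wz": 0, "hand": 1}, {"x": 0.2, "y": 0.1, "z": 0, "wx": 0, "wy": 0, "wz": 0, "hand": 1}, {"x": 0, "y": 0, "z": 0, "wx": 0, "wy": 0, "wz": 0, "hand": 1}, {"x": 0, "y": 0, "z": 0, "wx": 0, "wy": 0, "wz": 0, "hand": 1}]}}

```text
time: 27.62
tool_pos: [0.6051, -0.127, 0.2212]
tool_rot: [-0.0, 0.721, 0.693, -0.0]
contact_force: [-0.1, -1.0, -0.6]
gripper_width: 1.001
grasp_force: 0.0
```

Run:
```python
from h import *
go(.55,-.12,.3,-2.45)
s=grab_frame("top"); sc=grab_frame("scene")
cv2.imwrite("pics/end.png",np.hstack([cv2.resize(s[190:330,210:390],(400,311),interpolation=cv2.INTER_CUBIC),cv2.resize(sc[195:335,190:370],(400,311),interpolation=cv2.INTER_CUBIC)]))
```

```text
t 27.62 p [ 0.6051 -0.127   0.2212] yaw -2.22 zaxis [-6.e-04 -2.e-04 -1.e+00] F [-0.1 -1.  -0.6] g 1.001 0.0
 units [ 0.033 -0.369 -0.525] rows>= 3.0 wz 0.005
```

View pics/end.png

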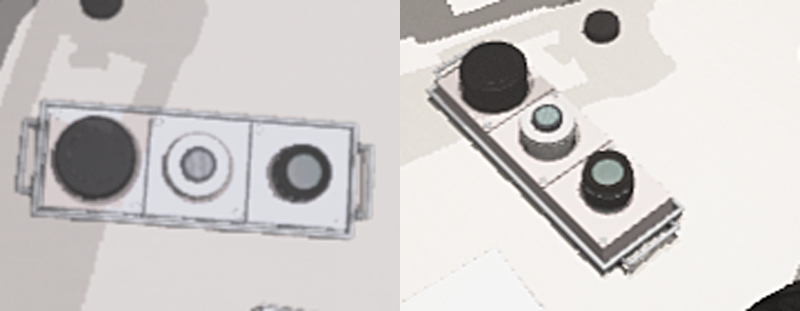

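All three pieces stand upright with the cover level: cover at (95,157), adapter (197,164) and eyepiece (302,172) in the left crop. I'll check their heights quickly before handing in.

Run:
```python
from h import *
S,T=calibration("scene"),calibration("top"); k=400/180
for n,t,s,z in (("cover",(95,157),(493,64),.052),("adp",(198,164),(546,117),.053),("eye",(305,171),(607,172),.058)):
    print(n,tri([S,T],[np.array([s[0]-400,s[1]])/k+[190,195]-.2,np.array(t)/k+[210,190]-.2]).round(4),z,atz(T,np.array(t)/k+[210,190]-.2,z).round(4))
```

```text
cover [ 0.4316 -0.163   0.0525] 0.052 [ 0.4319 -0.1631  0.052 ]
adp [ 0.428  -0.2375  0.05  ] 0.053 [ 0.4288 -0.2378  0.053 ]
eye [ 0.4247 -0.315   0.0531] 0.058 [ 0.4255 -0.3148  0.058 ]
```

The cover reads about 4 mm higher than this method's usual bias would give. Before handing in, I'll measure its height more carefully from two wrist positions with the outline fit.

{"op": "send_rows", "data": {"rows": [{"x": -0.05, "y": -0.16, "z": 0, "wx": 0, "wy": 0, "wz": 0, "hand": 1}, {"x": -0.05, "y": -0.16, "z": 0, "wx": 0, "wy": 0, "wz": 0, "hand": 1}, {"x": -0.05, "y": -0.16, "z": 0, "wx": 0, "wy": 0, "wz": 0, "hand": 1}, {"x": -0.05, "y": -0.16, "z": 0, "wx": 0, "wy": 0, "wz": 0, "hand": 1}, {"x": -0.05, "y": -0.16, "z": 0, "wx": 0, "wy": 0, "wz": 0, "hand": 1}, {"x": -0.05, "y": -0.16, "z": 0, "wx": 0, "wy": 0, "wz": 0, "hand": 1}, {"x": -0.05, "y": -0.16, "z": 0, "wx": 0, "wy": 0, "wz": 0, "hand": 1}, {"x": 0, "y": 0, "z": 0, "wx": 0, "wy": 0, "wz": 0, "hand": 1}, {"x": 0, "y": 0, "z": 0, "wx": 0, "wy": 0, "wz": 0, "hand": 1}, {"x": 0, "y": 0, "z": 0, "wx": 0, "wy": 0, "wz": 0, "hand": 1}]}}

```text
time: 28.55
tool_pos: [0.4344, -0.1747, 0.2217]
tool_rot: [0.0, 0.722, 0.691, 0.0]
contact_force: [0.2, 0.4, -0.4]
gripper_width: 1.003
grasp_force: 0.0
```

```bash
cat > meas.py <<'E'
from h import *
import pickle,sys
p,_,s=pose(); c=calibration("wrist"); im=grab_frame("wrist"); pickle.dump((c,im),open(sys.argv[1],"wb")); print(p.round(4))
for z in(.034,.038,.042): print(z,bbox(c,.4312,-.164,[(.0295,z),(.0295,z+.014)]))
lo,hi=bbox(c,.4312,-.164,[(.0295,.038),(.0295,.052)]); u,v=(lo+hi)/2
for th in(50,60,70,80): print(th,dark(im,u,v,th=th))
E
python3 meas.py m1.pkl
```

```text
[ 0.4344 -0.1747  0.2217]
0.034 (array([249.1, 153.2]), array([304.2, 209. ]))
0.038 (array([248.7, 153.6]), array([304.5, 210. ]))
0.042 (array([248.3, 154. ]), array([304.8, 211.1]))
50 [250, 154, 53, 48, 1514]
60 [249, 154, 55, 55, 2342]
70 [248, 153, 57, 57, 2471]
80 [234, 127, 80, 83, 3666]
```

{"op": "send_rows", "data": {"rows": [{"x": 0.1, "y": 0, "z": 0, "wx": 0, "wy": 0, "wz": 0, "hand": 1}, {"x": 0.2, "y": 0, "z": 0, "wx": 0, "wy": 0, "wz": 0, "hand": 1}, {"x": 0.2, "y": 0, "z": 0, "wx": 0, "wy": 0, "wz": 0, "hand": 1}, {"x": 0.2, "y": 0, "z": 0, "wx": 0, "wy": 0, "wz": 0, "hand": 1}, {"x": 0.1, "y": 0, "z": 0, "wx": 0, "wy": 0, "wz": 0, "hand": 1}, {"x": 0, "y": 0, "z": 0, "wx": 0, "wy": 0, "wz": 0, "hand": 1}, {"x": 0, "y": 0, "z": 0, "wx": 0, "wy": 0, "wz": 0, "hand": 1}, {"x": 0, "y": 0, "z": 0, "wx": 0, "wy": 0, "wz": 0, "hand": 1}, {"x": 0, "y": 0, "z": 0, "wx": 0, "wy": 0, "wz": 0, "hand": 1}, {"x": 0, "y": 0, "z": 0, "wx": 0, "wy": 0, "wz": 0, "hand": 1}]}}

```text
time: 29.43
tool_pos: [0.4397, -0.0549, 0.2214]
tool_rot: [-0.0, 0.722, 0.692, -0.0]
contact_force: [-0.3, 0.1, 0.2]
gripper_width: 1.0
grasp_force: 0.0
```

```bash
python3 meas.py m2.pkl
```

```text
[ 0.4397 -0.0549  0.2214]
0.034 (array([252.4, 254.5]), array([302.1, 303.7]))
0.038 (array([252.1, 255.9]), array([302.3, 305.7]))
0.042 (array([251.8, 257.4]), array([302.6, 307.7]))
50 [0, 0, 560, 420, 172787]
60 [0, 0, 560, 420, 163111]
70 [0, 0, 560, 420, 154615]
80 [0, 0, 560, 420, 143697]
```

Run:
```python
import pickle,numpy as np
c,im=pickle.load(open("m2.pkl","rb")); g=im.max(2)
print("col277 rows240-320",g[240:320,274:280].mean(1).round().astype(int).tolist())
print("row280 cols240-315",g[278:283,240:315].mean(0).round().astype(int).tolist())
```

```text
col277 rows240-320 [90, 76, 75, 74, 74, 75, 80, 97, 121, 135, 127, 99, 73, 63, 60, 61, 62, 62, 62, 63, 64, 64, 67, 68, 71, 72, 73, 73, 73, 74, 75, 76, 76, 76, 78, 78, 79, 79, 80, 80, 81, 81, 82, 82, 82, 82, 82, 82, 83, 83, 84, 83, 83, 83, 83, 83, 84, 84, 84, 83, 84, 84, 84, 85, 92, 109, 129, 137, 129, 110, 96, 91, 91, 91, 91, 92, 93, 96, 98, 102]
row280 cols240-315 [147, 146, 144, 136, 128, 124, 118, 112, 121, 131, 132, 126, 113, 95, 81, 76, 76, 77, 77, 77, 78, 78, 78, 79, 79, 79, 80, 80, 80, 80, 80, 82, 81, 80, 81, 81, 81, 80, 80, 80, 79, 79, 78, 78, 78, 77, 77, 76, 75, 74, 73, 73, 71, 70, 70, 70, 68, 68, 67, 66, 65, 68, 88, 118, 138, 142, 130, 111, 108, 120, 130, 139, 146, 149, 149]
```

Both views put the cover's upper edge at its seated height: lower outline edges at rows 210 and 305.5, against 210.0 and 305.7 predicted for a rim at 38 mm. I'll hand in.

```bash
python3 -c "
from plant import job_done
print(job_done())"
```

```text
the job is handed in; nothing more can be done
None
```

I handed the job in after about 30 s of the 96 s allowed, with no verdict returned: in the last pictures the lens with its cover, the adapter and the wide eyepiece all stand in their nests, and the arm never touched the other three pieces.

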